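# Load a vial carrier into a dry-block heater

### The arm

A 6-joint arm with a two-finger parallel gripper is mounted at the origin on the work surface. World frame = base frame: x ahead of the robot, y to its left, z up, the work surface at z = 0. Lengths are in mm, angles in rad, forces in N, time in s.
With the tool pointing down it reaches from about 400 to 925 mm from the base axis. Payload 12.5 kg.
Tool frame: the origin (TCP) lies between the finger pads; the fingertips stand 17 mm ahead of it and the grasp point (between the pads) lies 2 mm behind it; z points along the fingers, y is the direction in which the jaws open and shut (so a half turn about z gives the same grasp; the last joint's range is limited). The gripper opens to 95 mm and grips with 3 to 60 N. Pads are 20 mm wide; open, the fingers measure 119 mm over their backs; the gripper's body (75 mm by 180 mm) begins 59 mm behind the grasp point.
Start: joints at [-1.444, 0.491, 1.559, -0, 1.092, -0.106], TCP at [144.211, -608.151, 231.661] pointing down, gripper open.
Joint ranges: [-3.1, 3.1], [-0.84, 2.19], [0.05, 2.79], [-1.13, 4.28], [0.06, 2.93], [-2.69, 2.69]. Speed limits (rad/s): [2.22, 2.22, 2.79, 3.14, 3.14, 3.14].

### API

Orientations are given as a 3x3 rotation matrix whose columns are the frame's x, y, z axes.
In Python, from cell import read_state, optics, workorder gives the robot as it stands. The module is installed in compiled form; this text tells all that it offers.
- The arm moves only by the tool carry_out, never from a script. Its arguments are lists of equal length, an entry for each row: "dp": the shift along the tool's x, y, z in mm, a list of three; "turn": the turn, a rotation vector about the tool's x, y, z in degrees, a list of three; "hand": the finger opening in mm, from 0 to 95.1. In form: {"dp": [[x, y, z], ...], "turn": [[rx, ry, rz], ...], "hand": [hand, ...]}. A call has 1 to 5 rows; each row is the pose to reach, as a shift and turn from the pose commanded when the call began, along the tool's axes at that moment; what a row does not reach only later rows make up. A row lasts 1/12 s, in which the tool goes at most 41.7 mm and 7.16 degrees, less where a joint would pass 70% of its speed; a pose out of reach is approached as far as the arm can. A call with a gripper value outside its range is refused whole. The fingers move at their own pace and stop on an object; the grip force is fixed at half the most. Time passes only in rows, so rows that repeat a pose let the fingers close. It gives the time, the measured TCP pose, the force and the opening at its end, in the units of the state.
- read_state(): the state, without advancing time (a new reading comes with each control period).
- optics.get_image(name): name is "scene" or "top"; returns a dict with "img" (384x512x3 uint8, blue, green, red), "intrinsics" (3x3 intrinsics, pixels), "pose" (4x4, takes a point from camera to world coordinates). Camera axes: x right, y up, looking along -z (the intrinsics and any distortion apply to the point x, -y, -z); pixel columns grow to the right and rows downward; lengths in mm; the calibration is good to about 2 mm. A picture is of the moment at which its call begins. There is no depth.
- workorder.close_job(): hands the job in, once; it reports no verdict.
The state is a dict: "t": time; "joint_pos": joint angles; "qvel": joint speeds; "joint_efforts": joint torques, N m; "ee_pos": TCP position; "tool_rot": TCP orientation; "ft_force": force on the tool from outside, world axes, zero at the start; "wrist_torque": the same for the moment, N m; "gripper_width": finger opening in mm.
Only numpy, scipy, OpenCV 4.12 (cv2) and the standard library are available. Lean on these libraries where they do the work, as an engineer would, in place of code of your own. Each camera call takes 0.05 s, during which the arm holds its last target.

### The job

Put the tall vial with the narrow cap from the rack into the socket of the slim metal carrier. Then tilt the loaded carrier towards the robot, set the lower edge of its foot into the heater's big well and let go, so that it stays leaning on the fork; after that push it upright so that it slides into the well, and press it down until the carrier's rim is flush with the top of the heater. Leave the other vials, the fat carrier, the bottle, the jar and the beaker where they stand.

Things in the scene. Friction and masses are not known exactly. Their poses are not given: they have to be found in the camera images.
- vial_mid (a point): centre (half-way up, 32 mm above the underside) of the vial to load: clear round vial 15 mm in diameter and 64 mm tall with its white cap (the top 13 mm, 16.5 mm in diameter). z along its axis, up. It stands upright in one of the three holes of the rack, its underside 10 mm above the bench, the top 34 mm above the rack. It is one of three vials: the tall one with the narrow cap.
- carrier_mid (a point): centre (half-way up) of the slim carrier: aluminium cylinder 26 mm in diameter, 95 mm tall, foot edge chamfered 2.5 mm, about 0.11 kg, standing upright on the bench at the start. Its top has a round socket 17 mm in diameter and 40 mm deep for the vial, which then stands 24 mm out of it. z along its axis, up.
- carrier_foot (a point): centre of the slim carrier's underside, 47.5 mm below its centre; z up along its axis
- carrier_rim (a point): centre of the slim carrier's top rim (the socket's mouth), 47.5 mm above its centre; z up along its axis
- well (a point): centre of the mouth of the heater's big round well, in the heater's flat top, 120 mm above the bench. z up; x and y along the heater's sides. The well is 27 mm wide, smooth, a close fit for the slim carrier. With its lower foot edge in the mouth and resting on the fork, the carrier leans 30 degrees with its top towards -x, its foot centre 4.5 mm to +x of and 5 mm below this point, and stays so when let go.
- fork (a point): middle of the cross bar of the steel fork rest on the heater's top, 33 mm to -x (the robot's side) of the well's centre and 25 mm above the top; axes as the well's. The bar is 8 mm thick, along y, on two 6 mm posts at y = +-20 mm; from its ends two 6 mm prongs lean on towards the well, ending 15 mm to +x and 9 mm above the bar.
- heater: dry-block heater, fixed, 170 mm (x) by 130 mm (y) by 120 mm tall, white housing with an aluminium top; origin at the centre of its underside. The big well lies 25 mm to +x of its centre; three 13 mm holes farther to +x are not used. Its -x side faces the robot, turned by up to 0.45 rad.
- pad (a joint): stiff lift pad inside the big well: 0 raised, 0.014 m fully down. When raised it stops the carrier with its rim 14 mm above the heater's top; fully down, the rim is flush with the top. It has no spring: it moves only when pushed down with more than about 6 N (8 N at 15 mm/s), and stays where it is left.
- rack: blue vial rack, fixed, 55 mm (x) by 150 mm (y) by 40 mm tall, three holes in a row at y = -45, 0 and 45 mm, 30 mm deep; origin at the centre of its underside
- fat_carrier: aluminium carrier of the same height (95 mm) but 34 mm in diameter, too fat for the well; leave it. Origin at the centre of its underside
- short_vial: short vial in the rack, 15 mm in diameter, 46 mm tall; leave it. Origin at its underside
- wide_vial: vial in the rack, 64 mm tall, with a wide cap (24 mm in diameter); leave it. Origin at its underside
- bottle: white bottle 48 mm in diameter, 85 mm tall; leave it. Origin at its underside
- jar: amber jar 52 mm in diameter, 60 mm tall; leave it. Origin at its underside
- beaker: glass beaker 64 mm in diameter, 80 mm tall; leave it. Origin at its underside
- carrier: the slim carrier as a whole; origin at the centre of its underside
- vial: the vial to load as a whole; origin at the centre of its underside
Mind the look-alikes: they are no part of the job. What is shaped like the carrier but green is not meant. Leave any red look-alike of the vial alone.

How it is judged:
By the outcome, as a careful person would: the job done as asked, in the order asked, and still so for the second after the job is handed in, with the robot touching nothing.
It also fails if it takes over 64 s, if anything falls off the work surface, if the arm or the gripper's body presses on something with over 40 N, if the wrist force passes 120 N, or if a joint passes its speed limit or range.

## Working session

There is one attempt and no reset: what is moved stays moved. The work goes in short steps, Python scripts to look and compute and a tool call to move; the robot and the scene stay as the last step left them, time stands still between calls to the robot, and variables do not carry over. Pictures are saved under pics/ and viewed, and the job is handed in when it is done.

Besides the shell and the picture viewer there is one more tool, called after "Call:" as name(argument=value, ...) on one line, values as JSON. carry_out: Moves the arm, as the interface text tells. Its arguments: {"type":"object","properties":{"dp":{"type":"array","items":{"type":"array","items":{"type":"number"}}},"turn":{"type":"array","items":{"type":"array","items":{"type":"number"}}},"hand":{"type":"array","items":{"type":"number"}}},"required":["dp","turn","hand"]}

```bash
ls; mkdir -p pics; python3 - <<'E'
from cell import read_state, optics, workorder
import cv2
s=read_state(); print(s)
for n in("scene","top"):
    d=optics.get_image(n); cv2.imwrite(f"pics/{n}0.png",d["img"]); print(n,d["intrinsics"],d["pose"],[k for k in d])
E
```

```text
pics
{'t': 0.0, 'joint_pos': array([-1.44359063e+00,  4.91548877e-01,  1.55945818e+00, -3.61736547e-06,
        1.09169846e+00, -1.05594720e-01]), 'qvel': array([ 2.07128925e-05,  8.41424411e-04, -5.32907389e-04, -2.78746105e-05,
        1.41346233e-03, -1.17005735e-03]), 'joint_efforts': array([-3.87505206e-03, -6.12644005e+01, -2.58185059e+01,  6.92140684e-02,
        4.82210715e-02, -1.23143391e-04]), 'ee_pos': array([ 144.18481117, -607.90543072,  231.06536995]), 'tool_rot': array([[ 9.73023770e-01,  2.30704839e-01, -1.44364830e-04],
       [ 2.30704856e-01, -9.73023151e-01,  1.10346126e-03],
       [ 1.14103531e-04, -1.10699971e-03, -9.99999381e-01]]), 'ft_force': array([ 0.12289292, -1.35453227,  0.25779486]), 'wrist_torque': array([ 0.00464584, -0.02820742, -0.03393701]), 'gripper_width': 95.1130032781134}
scene [[460.72971617   0.         251.6280855 ]
 [  0.         460.72971617 194.3769706 ]
 [  0.           0.           1.        ]] [[ 1.43915744e-01 -6.71083615e-01  7.27279204e-01  1.27093287e+03]
 [ 9.89398298e-01  8.31134260e-02 -1.19093099e-01 -1.92164311e+02]
 [ 1.94747608e-02  7.36708179e-01  6.75930317e-01  7.82408530e+02]
 [ 0.00000000e+00  0.00000000e+00  0.00000000e+00  1.00000000e+00]] ['img', 'intrinsics', 'pose']
top [[470.46633501   0.         256.23310591]
 [  0.         470.46633501 192.39379931]
 [  0.           0.           1.        ]] [[ 9.56292082e-03  9.98484103e-01 -5.42037590e-02  4.68882180e+02]
 [-9.99940983e-01  9.82821522e-03  4.62994091e-03 -6.88980267e+01]
 [ 5.15564860e-03  5.41562843e-02  9.98519162e-01  1.28402980e+03]
 [ 0.00000000e+00  0.00000000e+00  0.00000000e+00  1.00000000e+00]] ['img', 'intrinsics', 'pose']
```

View pics/scene0.png

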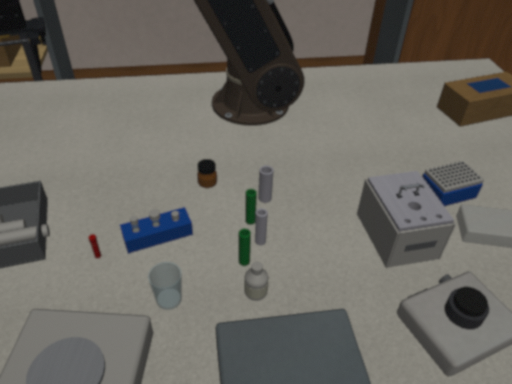

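View pics/top0.png

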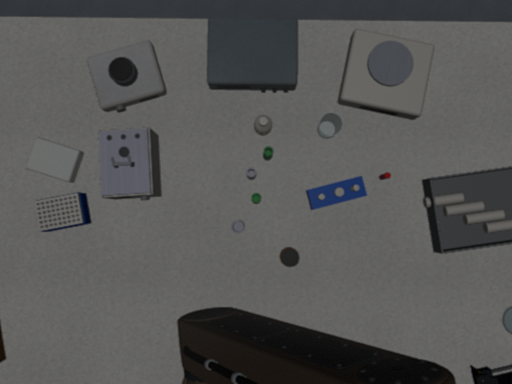

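The scene image shows the heater at (405,215), the rack at (157,230), gray carriers at (265,184) and (261,227), and green decoys at (251,206) and (244,247). A red vial lies at (95,246). In the top image the heater is at (125,163), the rack at (338,192) and the gray carriers at (251,174) and (238,227).

```bash
python3 - <<'E'
import cv2,numpy as np
s=cv2.imread("pics/scene0.png");t=cv2.imread("pics/top0.png")
def crop(im,x,y,w,h,k,n): cv2.imwrite(n,cv2.resize(im[y:y+h,x:x+w],None,fx=k,fy=k,interpolation=cv2.INTER_CUBIC))
def crp(im,x,y,w,h,k): return cv2.resize(im[y:y+h,x:x+w],(w*k,h*k),interpolation=cv2.INTER_CUBIC)
a=crp(s,110,160,100,100,4);b=crp(s,225,160,60,100,4);
cv2.imwrite("pics/c1.png",np.hstack([a,b]))
a=crp(t,300,170,75,45,5);b=crp(t,225,140,60,100,5)
c=np.zeros((500,375,3),np.uint8);c[:225]=a
cv2.imwrite("pics/c2.png",cv2.convertScaleAbs(np.hstack([c,b]),alpha=1.5))
a=crp(s,350,165,105,100,4);b=crp(t,90,115,75,90,4);c=np.zeros((400,300,3),np.uint8);c[:360]=b
cv2.imwrite("pics/c3.png",np.hstack([a,c]))
E
```

```text
(no output)
```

View pics/c1.png

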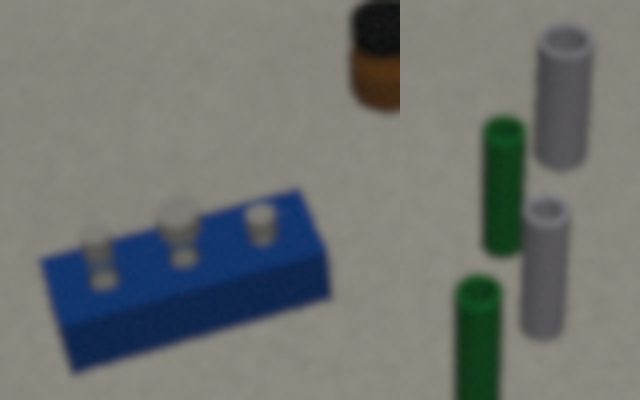

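View pics/c2.png

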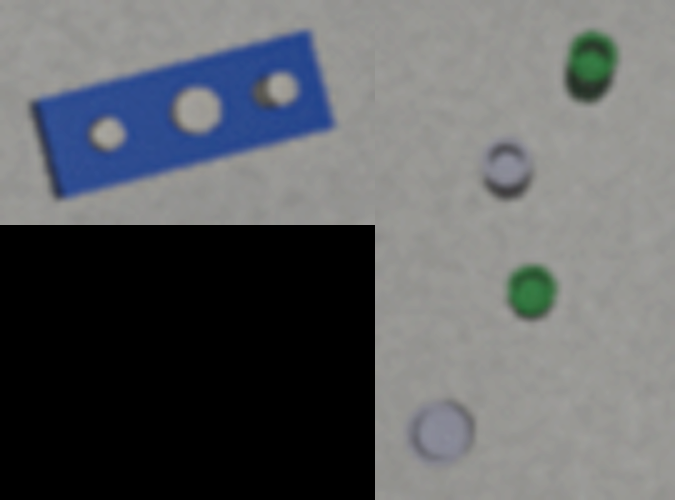

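View pics/c3.png

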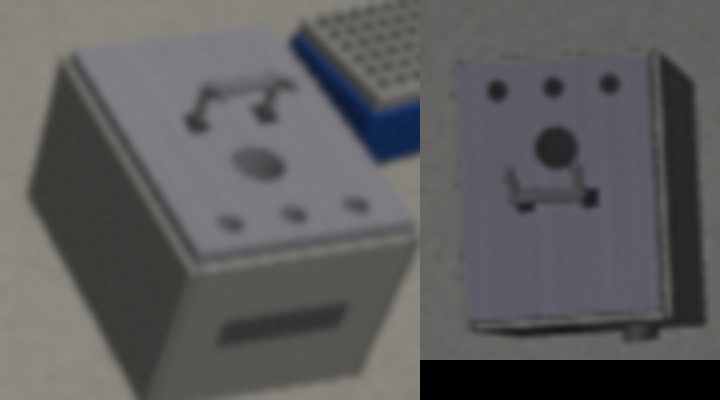

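```bash
cat > h.py <<'E'
import numpy as np,cv2
from scipy.optimize import least_squares
CAM={'scene':(460.72971617,251.6280855,194.3769706,np.array([[ 1.43915744e-01,-6.71083615e-01,7.27279204e-01,1.27093287e+03],[9.89398298e-01,8.31134260e-02,-1.19093099e-01,-1.92164311e+02],[1.94747608e-02,7.36708179e-01,6.75930317e-01,7.82408530e+02],[0,0,0,1]])),
'top':(470.46633501,256.23310591,192.39379931,np.array([[9.56292082e-03,9.98484103e-01,-5.42037590e-02,4.68882180e+02],[-9.99940983e-01,9.82821522e-03,4.62994091e-03,-6.88980267e+01],[5.15564860e-03,5.41562843e-02,9.98519162e-01,1.28402980e+03],[0,0,0,1]]))}
def proj(c,P):
    f,cx,cy,T=CAM[c];P=np.atleast_2d(P).astype(float)
    q=(P-T[:3,3])@T[:3,:3]
    return np.c_[cx+f*q[:,0]/-q[:,2],cy-f*q[:,1]/-q[:,2]]
def onz(c,uv,z):
    f,cx,cy,T=CAM[c];uv=np.atleast_2d(uv)
    d=np.c_[(uv[:,0]-cx)/f,-(uv[:,1]-cy)/f,-np.ones(len(uv))]@T[:3,:3].T
    o=T[:3,3];return o+d*((z-o[2])/d[:,2])[:,None]
def tri(u1,u2):
    return least_squares(lambda X:np.r_[proj('scene',X)[0]-u1,proj('top',X)[0]-u2],[500,0,100])
E
python3 - <<'E'
from h import *
s=cv2.imread("pics/scene0.png");t=cv2.imread("pics/top0.png")
def blob(im,c,r,dark=True):
    x,y=c;g=cv2.cvtColor(im,cv2.COLOR_BGR2GRAY).astype(float)[y-r:y+r+1,x-r:x+r+1]
    bg=np.percentile(g,75);lo=g.min();w=np.clip((bg-g)/(bg-lo)-.35,0,1)
    n,l,st,ce=cv2.connectedComponentsWithStats((w>0).astype(np.uint8));k=l[r,r];m=(l==k)*w
    yy,xx=np.mgrid[-r:r+1,-r:r+1];return np.array([x+(m*xx).sum()/m.sum(),y+(m*yy).sum()/m.sum()]),st[k,4]
for nm,im,c,pts in(('scene',s,'scene',dict(well=(415,206),h1=(407,221),h2=(423,218),h3=(439,216))),('top',t,'top',dict(well=(124,152),h1=(109,137),h2=(123,137),h3=(137,136)))):
    for k,p in pts.items():
        u,a=blob(im,p,8 if k=='well' else 4);print(nm,k,u.round(2),a,onz(c,u,120).round(1))
E
```

```text
scene well [415.3  205.81] 85 [[635.3 259.4 120. ]]
scene h1 [407.59 220.55] 22 [[674.4 226.3 120. ]]
scene h2 [423.39 218.34] 23 [[672.5 261.  120. ]]
scene h3 [438.94 215.9 ] 23 [[669.8 295.8 120. ]]
top well [123.63 151.59] 102 [[630.4 256.3 120. ]]
top h1 [108.84 137.24] 23 [[666. 294. 120.]]
top h2 [122.87 136.39] 23 [[668.5 259.1 120. ]]
top h3 [136.89 135.53] 22 [[671.  224.3 120. ]]
```

```bash
python3 - <<'E'
from h import *
s=cv2.imread("pics/scene0.png");t=cv2.imread("pics/top0.png")
for n,us,ut,z in(('rim',(261.9,212.8),(251.4,173.3),95),('vialtop',(134,218.5),(356.3,187.7),74),('wide',(155,211.5),(339.3,192),74),('short',(175.3,212),(321.4,196.8),56),('fat',(266.2,170),(238.3,226.3),95),('greenA',(251,191.5),(256.3,198),95),('greenB',(244.8,231.8),(268.3,152.5),95)):
    r=tri(np.array(us),np.array(ut));print(n,r.x.round(1),r.fun.round(1),onz('scene',us,z).round(1),onz('top',ut,z).round(1))
# rack corners
b=cv2.inRange(cv2.cvtColor(t,cv2.COLOR_BGR2HSV),(100,120,60),(130,255,255));b[:, :300]=0;b[:,375:]=0
c=max(cv2.findContours(b,0,2)[0],key=cv2.contourArea);print(cv2.minAreaRect(c),onz('top',cv2.boxPoints(cv2.minAreaRect(c)),40).round(1))
def crp(im,x,y,w,h,k,c,pts):
    o=cv2.resize(im[y:y+h,x:x+w],(w*k,h*k),interpolation=cv2.INTER_CUBIC)
    for P in pts:
        q=((proj(c,P)-[x,y]+.5)*k).astype(int);cv2.polylines(o,[q],False,(0,0,255),1)
    return o
def circ(X,Y,Z,r):
    a=np.linspace(0,6.3,40);return np.c_[X+r*np.cos(a),Y+r*np.sin(a),Z+0*a]
for c,im,b,z in(('scene',s,(225,190,60,60),95),('top',t,(225,150,60,60),95)):
    pass
E
```

```text
rim [583.1 -58.5  87.3] [-1.1 -0.  -1.2 -0.2] [[591.1 -57.8  95. ]] [[581.8 -61.7  95. ]]
vialtop [ 549.5 -330.4   70.7] [-0.9 -0.1 -1.1 -0. ] [[ 553.3 -327.9   74. ]] [[ 549.2 -332.6   74. ]]
wide [ 537.7 -285.7   74.8] [-0.9 -0.1 -1.1 -0. ] [[ 537.4 -283.8   74. ]] [[ 537.7 -288.7   74. ]]
short [ 525.8 -242.9   56.2] [-0.7 -0.  -0.8 -0.1] [[ 525.9 -241.5   56. ]] [[ 525.7 -245.1   56. ]]
fat [447.9 -26.9  92. ] [-1.1 -0.  -1.2 -0.2] [[451.8 -25.   95. ]] [[447.4 -30.   95. ]]
greenA [519.6 -72.5  93.3] [-0.8 -0.  -0.9 -0.1] [[521.8 -71.1  95. ]] [[519.2 -74.7  95. ]]
greenB [ 636.3 -101.9   90.5] [-0.8 -0.  -0.9 -0.1] [[ 640.6 -100.9   95. ]] [[ 635.3 -104.1   95. ]]
((336.3296813964844, 192.4145050048828), (19.682600021362305, 56.2872200012207), 75.46554565429688) [[ 544.2 -208.1   40. ]
 [ 583.2 -352.8   40. ]
 [ 532.7 -365.8   40. ]
 [ 493.9 -221.4   40. ]]
```

```bash
cat >> h.py <<'E'
def ov(im,x,y,w,h,k,c,pts,g=1.3):
    o=cv2.convertScaleAbs(cv2.resize(im[y:y+h,x:x+w],(w*k,h*k),interpolation=cv2.INTER_CUBIC),alpha=g)
    for P in pts:
        q=((proj(c,P)-[x,y]+.5)*k*16).astype(int);cv2.polylines(o,[q],False,(0,0,255),1,cv2.LINE_AA,4)
    return o
def circ(X,Y,Z,r):
    a=np.linspace(0,6.3,40);return np.c_[X+r*np.cos(a),Y+r*np.sin(a),Z+0*a]
def cyl(X,Y,z0,z1,r,ri=0):
    return [circ(X,Y,z0,r),circ(X,Y,z1,r)]+([circ(X,Y,z1,ri)] if ri else [])
E
python3 - <<'E'
from h import *
s=cv2.imread("pics/scene0.png");t=cv2.imread("pics/top0.png")
# adjust separately per camera
P=cyl(589,-57.8,0,95,13,8.5);Q=cyl(582,-61.7,0,95,13,8.5)
a=ov(s,235,195,50,60,8,'scene',P);b=ov(t,228,150,48,60,8,'top',Q)
cv2.imwrite("pics/o1.png",np.hstack([a,b]))
P=cyl(553.3,-327.9,10,61,7.5)+cyl(553.3,-327.9,61,74,8.25);Q=cyl(549.2,-332.6,10,61,7.5)+cyl(549.2,-332.6,61,74,8.25)
a=ov(s,115,205,50,50,8,'scene',P);b=ov(t,330,170,50,50,8,'top',Q)
cv2.imwrite("pics/o2.png",np.hstack([a,b]))
E
```

```text
(no output)
```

View pics/o1.png

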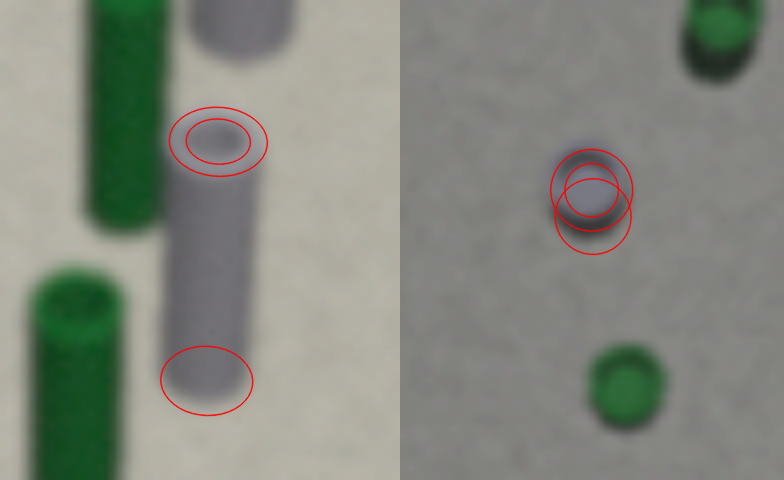

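View pics/o2.png

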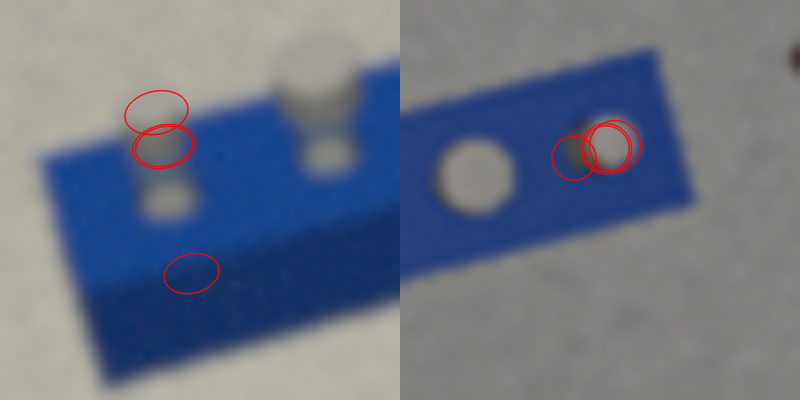

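```bash
cat > go.py <<'E'
import numpy as np,sys
from scipy.spatial.transform import Rotation as Ro
from cell import read_state
def Rdown(deg):  # tool x at world angle deg, z down
    a=np.radians(deg);x=np.array([np.cos(a),np.sin(a),0]);z=np.array([0,0,-1.]);return np.c_[x,np.cross(z,x),z]
def to(p,R):
    s=read_state();T=s['tool_rot']
    print('t',round(s['t'],2),'at',s['ee_pos'].round(1),'F',s['ft_force'].round(1),'w',round(s['gripper_width'],1))
    print('dp',(T.T@(np.array(p)-s['ee_pos'])).round(1),'turn',np.degrees(Ro.from_matrix(T.T@R).as_rotvec()).round(2))
E
python3 -c "
from go import *
to([586,-60,180],Rdown(0))"
```

```text
t 0.1 at [ 144.2 -607.9  231.1] F [ 0.  -0.5  0.1] w 95.0
dp [ 556.3 -431.2   51.6] turn [-0.06  0.   13.34]
```

Call:
carry_out(dp=[[160,-124,0],[160,-124,0],[160,-124,0],[160,-124,0],[160,-124,0]], turn=[[0,0,0],[0,0,0],[0,0,0],[0,0,0],[0,0,0]], hand=[50,50,50,50,50])

```text
t: 0.52
ee_pos: [272.2, -448.4, 231.4]
tool_rot: [[0.973, 0.231, -0.0], [0.231, -0.973, 0.001], [-0.0, -0.001, -1.0]]
ft_force: [1.1, -0.0, 0.4]
gripper_width: 66.9
```

Call:
carry_out(dp=[[160,-124,0],[160,-124,0],[160,-124,0],[160,-124,0],[160,-124,0]], turn=[[0,0,0],[0,0,0],[0,0,0],[0,0,0],[0,0,0]], hand=[50,50,50,50,50])

```text
t: 0.93
ee_pos: [399.4, -290.8, 231.6]
tool_rot: [[0.973, 0.231, -0.0], [0.231, -0.973, 0.0], [-0.0, -0.0, -1.0]]
ft_force: [-0.2, -1.4, -0.0]
gripper_width: 50.4
```

Call:
carry_out(dp=[[160,-124,0],[160,-124,0],[160,-124,0],[160,-124,0],[160,-124,0]], turn=[[0,0,0],[0,0,0],[0,0,0],[0,0,0],[0,0,0]], hand=[50,50,50,50,50])

```text
t: 1.35
ee_pos: [526.6, -133.1, 231.5]
tool_rot: [[0.973, 0.231, -0.0], [0.231, -0.973, 0.0], [-0.0, -0.0, -1.0]]
ft_force: [0.7, -1.1, 0.4]
gripper_width: 49.7
```

```bash
python3 -c "
from go import *
to([586,-60,180],Rdown(0))"
```

```text
t 1.35 at [ 526.6 -133.1  231.5] F [ 0.7 -1.1  0.4] w 49.7
dp [ 74.7 -57.3  51.5] turn [-1.000e-02  1.000e-02  1.338e+01]
```

Call:
carry_out(dp=[[40,-30,10],[75,-57,30],[75,-57,52],[75,-57,52],[75,-57,52]], turn=[[0,0,4],[0,0,9],[0,0,13.4],[0,0,13.4],[0,0,13.4]], hand=[50,50,50,50,50])

```text
t: 1.77
ee_pos: [584.7, -62.0, 178.3]
tool_rot: [[1.0, 0.002, -0.003], [0.002, -1.0, 0.001], [-0.003, -0.001, -1.0]]
ft_force: [0.3, -0.8, 0.6]
gripper_width: 50.0
```

```bash
python3 - <<'E'
from h import *
from cell import optics
from go import *
to([586,-60,76],Rdown(0))
a=optics.get_image("scene")["img"];b=optics.get_image("top")["img"]
s=read_state();p=s['ee_pos'];tip=p+[0,0,-17]
L=[np.array([tip+[x,y,0] for x,y in((-10,25),(10,25),(10,37),(-10,37),(-10,25))]),np.array([tip+[x,-y,0] for x,y in((-10,25),(10,25),(10,37),(-10,37),(-10,25))])]
o=np.hstack([ov(a,225,160,75,90,6,'scene',L),ov(b,225,140,55,90,6,'top',L,1.6)]);cv2.imwrite("pics/g1.png",o)
E
```

```text
t 1.77 at [584.7 -62.  178.3] F [ 0.3 -0.8  0.6] w 50.0
dp [  1.6  -1.9 102.3] turn [-0.03  0.19  0.12]
```

View pics/g1.png

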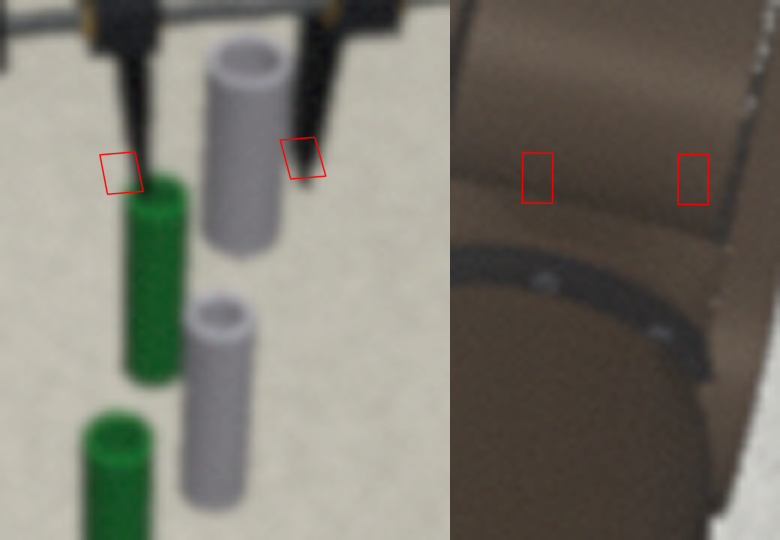

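Call:
carry_out(dp=[[1.5,-2,40],[1.5,-2,80],[1.5,-2,110],[1.5,-2,110],[1.5,-2,110]], turn=[[0,0.2,0.1],[0,0.2,0.1],[0,0.2,0.1],[0,0.2,0.1],[0,0.2,0.1]], hand=[50,50,50,50,34])

```text
t: 2.28
ee_pos: [586.6, -61.8, 70.3]
tool_rot: [[1.0, -0.003, 0.003], [-0.003, -1.0, 0.0], [0.003, -0.0, -1.0]]
ft_force: [0.3, -0.4, 1.2]
gripper_width: 46.8
```

Call:
carry_out(dp=[[0,0,0],[0,0,0],[0,0,0],[0,0,0],[0,0,0]], turn=[[0,0,0],[0,0,0],[0,0,0],[0,0,0],[0,0,0]], hand=[28,24,22,22,22])

```text
t: 2.7
ee_pos: [587.5, -60.8, 71.3]
tool_rot: [[1.0, -0.003, 0.006], [-0.003, -1.0, -0.001], [0.006, 0.001, -1.0]]
ft_force: [-0.4, 1.3, 9.8]
gripper_width: 24.4
```

```bash
python3 - <<'E'
from h import *
from cell import optics
from go import *
to([586,-60,68],Rdown(0))
a=optics.get_image("scene")["img"];b=optics.get_image("top")["img"]
o=np.hstack([ov(a,225,160,75,90,6,'scene',[]),ov(b,225,140,55,90,6,'top',[],1.6)]);cv2.imwrite("pics/g2.png",o)
E
```

```text
t 2.7 at [587.5 -60.8  71.3] F [-0.4  1.3  9.8] w 24.4
dp [-1.5 -0.7  3.3] turn [ 0.03 -0.36 -0.15]
```

View pics/g2.png

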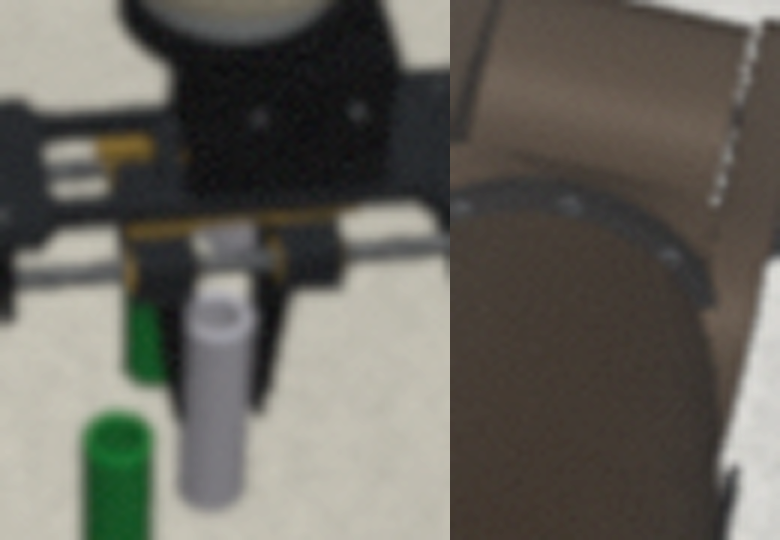

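Call:
carry_out(dp=[[0,0,0],[0,0,0],[0,0,0],[0,0,0]], turn=[[0,0,0],[0,0,0],[0,0,0],[0,0,0]], hand=[50,50,50,50])

```text
t: 3.13
ee_pos: [586.8, -60.7, 69.7]
tool_rot: [[1.0, -0.003, 0.004], [-0.003, -1.0, -0.0], [0.004, 0.0, -1.0]]
ft_force: [0.4, 0.2, 0.3]
gripper_width: 45.5
```

```bash
python3 - <<'E'
from h import *
from cell import optics
a=optics.get_image("scene")["img"]
P=cyl(588,-60.7,0,95,13,8.5)
o=np.hstack([ov(a,225,160,65,90,6,'scene',[]),ov(a,225,160,65,90,6,'scene',P)]);cv2.imwrite("pics/g3.png",o)
E
```

```text
(no output)
```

View pics/g3.png

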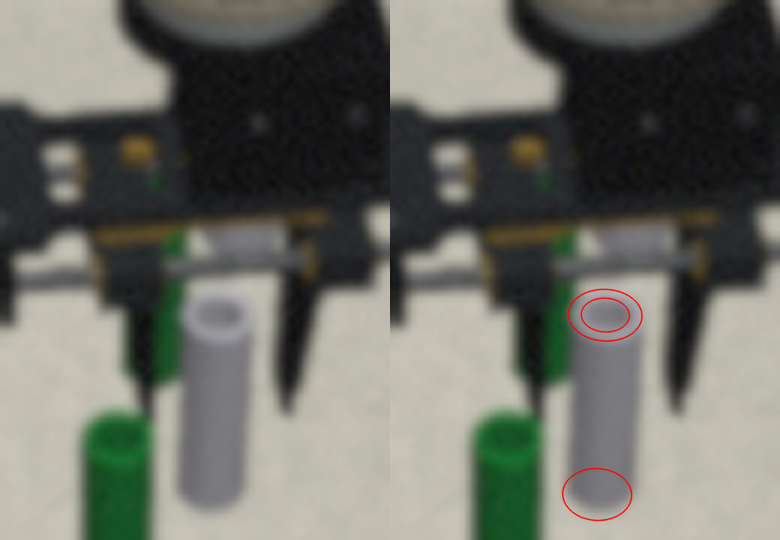

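```bash
python3 - <<'E'
from h import *
a=cv2.imread("pics/scene0.png");t=cv2.imread("pics/top0.png")
P=cyl(449.5,-27,0,95,17,0)+cyl(521,-72,0,95,13)
o=np.hstack([ov(a,235,160,50,80,6,'scene',P),ov(a,235,160,50,80,6,'scene',[])]);cv2.imwrite("pics/g4.png",o)
for p in([586.8,-60.7-25,52.7],[586.8,-60.7+25,52.7]): print((proj('scene',p)-[225,160]+.5)*6)
E
```

```text
[[142.56796283 401.06192762]]
[[278.16428217 388.54985967]]
```

View pics/g4.png

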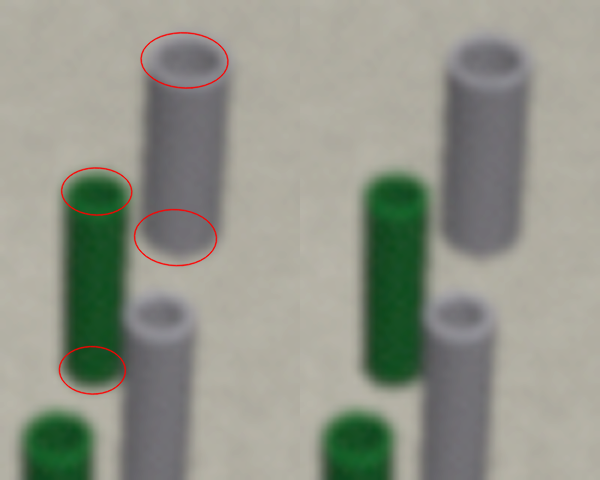

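Call:
carry_out(dp=[[0,0,0],[0,0,0],[0,0,0],[0,0,0],[0,0,0]], turn=[[0,0,-35],[0,0,-35],[0,0,-35],[0,0,-35],[0,0,-35]], hand=[46,46,46,46,46])

```text
t: 3.6
ee_pos: [586.7, -60.7, 69.5]
tool_rot: [[0.817, 0.576, 0.003], [0.576, -0.817, -0.0], [0.003, 0.002, -1.0]]
ft_force: [-0.3, 0.2, 0.0]
gripper_width: 46.2
```

Call:
carry_out(dp=[[0,0,0],[0,0,0],[0,0,0],[0,0,0],[0,0,0]], turn=[[0,0,-35],[0,0,-35],[0,0,-35],[0,0,-35],[0,0,-35]], hand=[46,46,46,46,46])

```text
t: 4.02
ee_pos: [586.7, -60.7, 69.5]
tool_rot: [[0.339, 0.941, 0.003], [0.941, -0.339, -0.0], [0.001, 0.003, -1.0]]
ft_force: [-0.2, -0.3, -0.0]
gripper_width: 46.0
```

```bash
python3 -c "
from go import *
to([587,-60.7,66],Rdown(90))"
```

```text
t 4.02 at [586.7 -60.7  69.5] F [-0.2 -0.3 -0. ] w 46.0
dp [0.1 0.3 3.5] turn [  0.18  -0.03 -19.8 ]
```

Call:
carry_out(dp=[[0,0,0],[0,0,0],[0,0,0],[0,0,0],[0,0,0]], turn=[[0.2,0,-19.8],[0.2,0,-19.8],[0.2,0,-19.8],[0.2,0,-19.8],[0.2,0,-19.8]], hand=[46,46,46,46,46])

```text
t: 4.43
ee_pos: [586.7, -60.7, 69.5]
tool_rot: [[0.009, 1.0, -0.0], [1.0, -0.009, 0.001], [0.001, -0.0, -1.0]]
ft_force: [-0.4, 0.7, 0.3]
gripper_width: 46.2
```

Call:
carry_out(dp=[[0,0,0],[0,0,0],[0,0,0],[0,0,0],[0,0,0]], turn=[[0,0,0],[0,0,0],[0,0,0],[0,0,0],[0,0,0]], hand=[36,28,24,24,24])

```text
t: 4.85
ee_pos: [586.7, -60.7, 69.6]
tool_rot: [[0.007, 1.0, -0.0], [1.0, -0.007, 0.001], [0.001, -0.0, -1.0]]
ft_force: [-0.6, 0.3, 0.3]
gripper_width: 25.0
```

Call:
carry_out(dp=[[0,0,0],[0,0,0]], turn=[[0,0,0],[0,0,0]], hand=[24,24])

```text
t: 5.02
ee_pos: [586.7, -60.7, 69.6]
tool_rot: [[0.007, 1.0, -0.0], [1.0, -0.007, 0.001], [0.001, -0.0, -1.0]]
ft_force: [-1.0, -0.3, 0.4]
gripper_width: 24.5
```

Call:
carry_out(dp=[[0,0,0],[0,0,0],[0,0,0],[0,0,-40],[0,0,-80]], turn=[[0,0,0],[0,0,0],[0,0,0],[0,0,0],[0,0,0]], hand=[46,46,46,46,46])

```text
t: 5.43
ee_pos: [585.8, -60.6, 148.8]
tool_rot: [[0.006, 1.0, -0.005], [1.0, -0.006, 0.002], [0.002, -0.005, -1.0]]
ft_force: [0.8, -0.1, 0.2]
gripper_width: 45.4
```

```bash
python3 -c "
from go import *
to([549,-330,150],Rdown(90-75))
to([549,-330,150],Rdown(15))"
```

```text
t 5.43 at [585.8 -60.6 148.8] F [ 0.8 -0.1  0.2] w 45.4
dp [-269.7  -35.1   -1.5] turn [-0.29  0.1  74.63]
t 5.43 at [585.8 -60.6 148.8] F [ 0.8 -0.1  0.2] w 45.4
dp [-269.7  -35.1   -1.5] turn [-0.29  0.1  74.63]
```

Call:
carry_out(dp=[[-271,-36,0],[-271,-36,0],[-271,-36,0],[-271,-36,0],[-271,-36,0]], turn=[[0,0,-3],[0,0,-6],[0,0,-9],[0,0,-12],[0,0,-15]], hand=[34,34,34,34,34])

```text
t: 5.85
ee_pos: [557.5, -268.9, 149.7]
tool_rot: [[-0.256, 0.967, 0.0], [0.967, 0.256, 0.0], [0.0, 0.001, -1.0]]
ft_force: [1.3, -0.2, -1.2]
gripper_width: 33.8
```

```bash
python3 -c "
from go import *
to([550,-331,110],Rdown(105))"
```

```text
t 5.85 at [ 557.5 -268.9  149.7] F [ 1.3 -0.2 -1.2] w 33.8
dp [-58.1 -23.1  39.7] turn [ 0.03 -0.01 -0.2 ]
```

Call:
carry_out(dp=[[-58,-23,20],[-58,-23,40],[-58,-23,40],[-58,-23,40],[-58,-23,40]], turn=[[0,0,0],[0,0,0],[0,0,0],[0,0,0],[0,0,0]], hand=[34,34,34,34,34])

```text
t: 6.27
ee_pos: [550.6, -328.6, 109.7]
tool_rot: [[-0.253, 0.968, 0.0], [0.968, 0.253, 0.001], [0.001, 0.0, -1.0]]
ft_force: [-0.4, -0.0, -0.2]
gripper_width: 34.0
```

```bash
python3 - <<'E'
from h import *
from cell import optics
from go import *
to([550,-331,69],Rdown(105))
a=optics.get_image("scene")["img"];b=optics.get_image("top")["img"]
cv2.imwrite("pics/s1.png",a);cv2.imwrite("pics/t1.png",b)
P=cyl(586.7,-60.7,0,95,13,8.5)
o=np.hstack([ov(a,105,170,70,80,5,'scene',[]),ov(a,235,195,40,80,5,'scene',P),ov(b,235,155,40,80,5,'top',P)]);cv2.imwrite("pics/g5.png",o)
E
```

```text
t 6.27 at [ 550.6 -328.6  109.7] F [-0.4 -0.  -0.2] w 34.0
dp [-2.2 -1.2 40.7] turn [ 0.01 -0.04 -0.37]
```

View pics/g5.png

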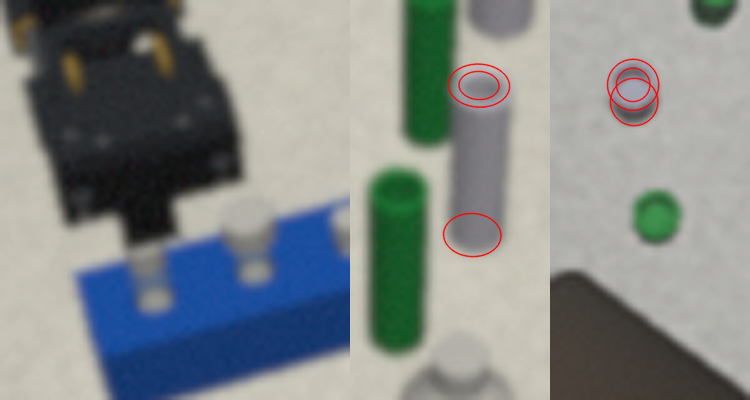

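Call:
carry_out(dp=[[-2,-1,20],[-2,-1,38],[-2,-1,41],[-2,-1,41],[-2,-1,41]], turn=[[0,0,0],[0,0,0],[0,0,0],[0,0,0],[0,0,0]], hand=[34,34,34,34,30])

```text
t: 6.78
ee_pos: [550.6, -330.7, 69.6]
tool_rot: [[-0.254, 0.967, 0.001], [0.967, 0.254, -0.0], [-0.0, 0.001, -1.0]]
ft_force: [1.1, 0.9, 0.6]
gripper_width: 31.3
```

Call:
carry_out(dp=[[0,0,0],[0,0,0],[0,0,0],[0,0,0],[0,0,0]], turn=[[0,0,0],[0,0,0],[0,0,0],[0,0,0],[0,0,0]], hand=[24,18,14,14,14])

```text
t: 7.2
ee_pos: [550.2, -331.4, 69.2]
tool_rot: [[-0.253, 0.968, 0.001], [0.968, 0.253, -0.0], [-0.0, 0.001, -1.0]]
ft_force: [-0.8, -0.8, 5.3]
gripper_width: 14.9
```

Call:
carry_out(dp=[[0,0,0],[0,0,0]], turn=[[0,0,0],[0,0,0]], hand=[14,14])

```text
t: 7.37
ee_pos: [550.3, -331.5, 69.2]
tool_rot: [[-0.253, 0.968, 0.001], [0.968, 0.253, -0.0], [-0.001, 0.001, -1.0]]
ft_force: [-0.6, 0.1, 5.7]
gripper_width: 15.1
```

Call:
carry_out(dp=[[0,0,0],[0,0,0],[0,0,0],[0,0,0],[0,0,0]], turn=[[0,0,0],[0,0,0],[0,0,7],[0,0,14],[0,0,21]], hand=[28,28,28,28,28])

```text
t: 7.78
ee_pos: [549.8, -331.1, 68.2]
tool_rot: [[0.117, 0.993, -0.0], [0.993, -0.117, 0.001], [0.001, -0.0, -1.0]]
ft_force: [-0.4, -0.0, -0.0]
gripper_width: 28.0
```

Call:
carry_out(dp=[[0,0,0],[0,0,0],[0,0,0],[0,0,0],[0,0,0]], turn=[[0,0,35],[0,0,35],[0,0,35],[0,0,35],[0,0,35]], hand=[28,28,28,28,28])

```text
t: 8.2
ee_pos: [549.8, -331.1, 68.2]
tool_rot: [[0.666, 0.746, -0.0], [0.746, -0.666, 0.001], [0.0, -0.001, -1.0]]
ft_force: [0.2, 0.2, -0.5]
gripper_width: 28.2
```

Call:
carry_out(dp=[[0,0,0],[0,0,0],[0,0,0],[0,0,0],[0,0,0]], turn=[[0,0,34],[0,0,34],[0,0,34],[0,0,34],[0,0,34]], hand=[28,28,28,28,28])

```text
t: 8.62
ee_pos: [549.8, -331.1, 68.2]
tool_rot: [[0.969, 0.246, -0.0], [0.246, -0.969, 0.001], [-0.0, -0.001, -1.0]]
ft_force: [-0.6, 0.4, 0.5]
gripper_width: 28.0
```

```bash
python3 -c "
from go import *
to([550.3,-331.5,69],Rdown(15))"
```

```text
t 8.62 at [ 549.8 -331.1   68.2] F [-0.6  0.4  0.5] w 28.0
dp [ 0.3  0.5 -0.8] turn [-0.06  0.01 -0.74]
```

Call:
carry_out(dp=[[0.3,0.4,-1],[0.3,0.4,-1],[0.3,0.4,-1],[0.3,0.4,-1],[0.3,0.4,-1]], turn=[[0,0,-0.7],[0,0,-0.7],[0,0,-0.7],[0,0,-0.7],[0,0,-0.7]], hand=[28,24,18,12,12])

```text
t: 9.03
ee_pos: [550.3, -331.4, 69.4]
tool_rot: [[0.964, 0.266, -0.0], [0.266, -0.964, 0.001], [0.0, -0.001, -1.0]]
ft_force: [0.6, -0.5, 0.2]
gripper_width: 15.4
```

Call:
carry_out(dp=[[0,0,0],[0,0,0],[0,0,0]], turn=[[0,0,0],[0,0,0],[0,0,0]], hand=[12,12,12])

```text
t: 9.28
ee_pos: [550.4, -331.4, 69.4]
tool_rot: [[0.964, 0.265, 0.0], [0.265, -0.964, 0.001], [0.0, -0.001, -1.0]]
ft_force: [-0.2, 0.3, 0.1]
gripper_width: 15.8
```

Call:
carry_out(dp=[[0,0,-30],[0,0,-70],[0,0,-90],[0,0,-90]], turn=[[0,0,0],[0,0,0],[0,0,0],[0,0,0]], hand=[12,12,12,12])

```text
t: 9.62
ee_pos: [551.8, -332.5, 164.4]
tool_rot: [[0.964, 0.265, 0.006], [0.265, -0.964, -0.004], [0.005, 0.005, -1.0]]
ft_force: [-0.7, -0.1, -0.2]
gripper_width: 15.4
```

```bash
python3 - <<'E'
from h import *
from cell import optics
from go import *
to([586.7,-60.7,180],Rdown(15))
to([586.7,-60.7,180],Rdown(0))
a=optics.get_image("scene")["img"];b=optics.get_image("top")["img"]
o=np.hstack([ov(a,85,130,90,110,6,'scene',[])]);cv2.imwrite("pics/g6.png",o)
E
```

```text
t 9.62 at [ 551.8 -332.5  164.4] F [-0.7 -0.1 -0.2] w 15.4
dp [ 105.7 -252.8  -16.5] turn [ 0.31 -0.28  0.36]
t 9.62 at [ 551.8 -332.5  164.4] F [-0.7 -0.1 -0.2] w 15.4
dp [ 105.7 -252.8  -16.5] turn [ 0.27 -0.31 15.36]
```

View pics/g6.png

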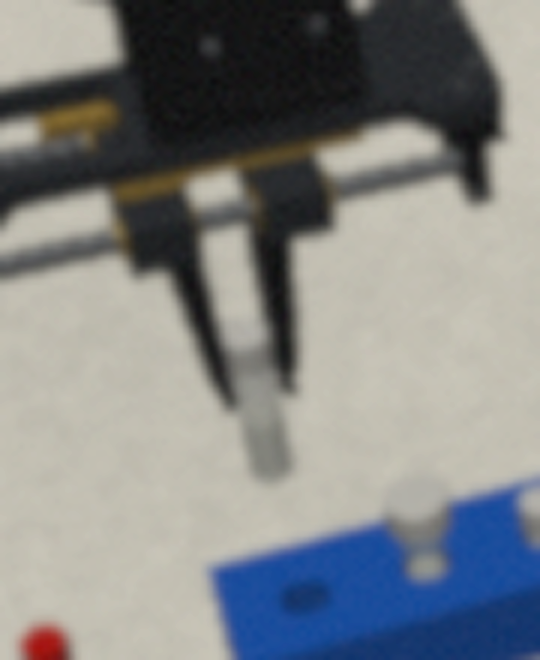

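Call:
carry_out(dp=[[106,-253,-16],[106,-253,-16],[106,-253,-16],[106,-253,-16],[106,-253,-16]], turn=[[0.3,-0.3,0],[0.3,-0.3,0],[0.3,-0.3,0],[0.3,-0.3,0],[0.3,-0.3,0]], hand=[12,12,12,12,12])

```text
t: 10.13
ee_pos: [576.4, -123.3, 170.1]
tool_rot: [[0.964, 0.264, -0.009], [0.264, -0.964, 0.005], [-0.007, -0.007, -1.0]]
ft_force: [1.1, -0.1, -0.0]
gripper_width: 15.3
```

```bash
python3 -c "
from go import *
to([586.7,-60.7,180],Rdown(15.4))"
```

```text
t 10.13 at [ 576.4 -123.3  170.1] F [ 1.1 -0.1 -0. ] w 15.3
dp [ 26.4 -57.7  -9.6] turn [-0.41  0.42 -0.08]
```

Call:
carry_out(dp=[[13,-30,-8],[26,-57,-8],[26.4,-57.7,-8],[26.4,-57.7,-8],[26.4,-57.7,-8]], turn=[[0,0,0],[0,0,0],[0,0,0],[0,0,0],[0,0,0]], hand=[12,12,12,12,12])

```text
t: 10.55
ee_pos: [586.9, -62.8, 178.7]
tool_rot: [[0.964, 0.265, -0.008], [0.265, -0.964, 0.004], [-0.007, -0.006, -1.0]]
ft_force: [-0.5, 0.2, 0.4]
gripper_width: 15.4
```

Call:
carry_out(dp=[[0,0,0],[0,0,0]], turn=[[0,0,0],[0,0,0]], hand=[12,12])

```text
t: 10.72
ee_pos: [587.1, -63.8, 179.4]
tool_rot: [[0.965, 0.263, -0.007], [0.263, -0.965, 0.004], [-0.006, -0.006, -1.0]]
ft_force: [-0.0, -0.2, -0.7]
gripper_width: 15.5
```

```bash
python3 - <<'E'
from h import *
from cell import optics
from go import *
to([586.7,-60.7,164],Rdown(15.4))
a=optics.get_image("scene")["img"]
p=read_state()['ee_pos']
P=cyl(p[0],p[1],p[2]-59,p[2]-59,7.5)
o=np.hstack([ov(a,220,140,70,110,6,'scene',[]),ov(a,220,140,70,110,6,'scene',P)]);cv2.imwrite("pics/g7.png",o)
E
```

```text
t 10.72 at [587.1 -63.8 179.4] F [-0.  -0.2 -0.7] w 15.5
dp [ 0.5 -3.  15.4] turn [-0.35  0.33 -0.15]
```

View pics/g7.png

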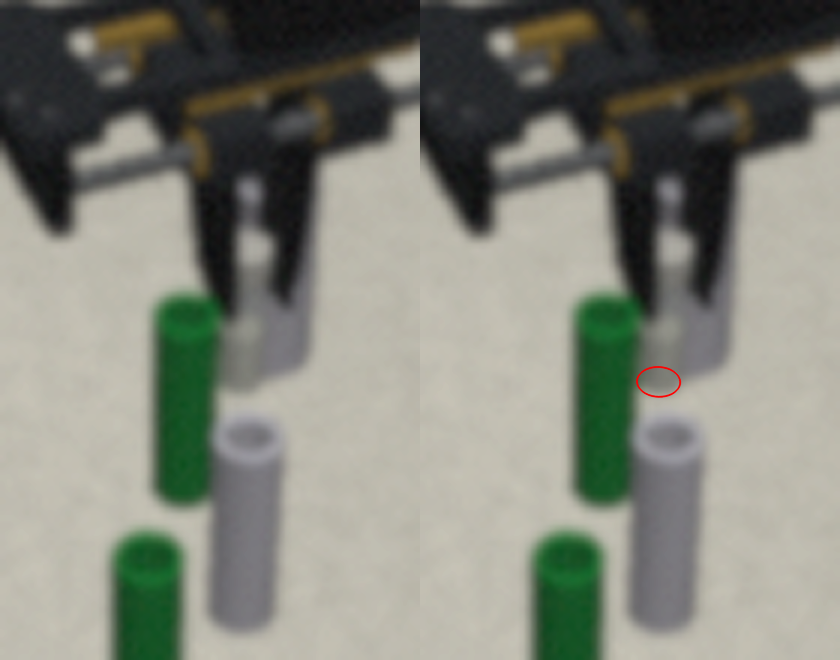

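Call:
carry_out(dp=[[0.5,-3,0],[0.5,-3,8],[0.5,-3,15],[0.5,-3,15],[0.5,-3,15]], turn=[[-0.35,0.33,0],[-0.35,0.33,0],[-0.35,0.33,0],[-0.35,0.33,0],[-0.35,0.33,0]], hand=[12,12,12,12,12])

```text
t: 11.18
ee_pos: [586.7, -59.6, 164.2]
tool_rot: [[0.964, 0.264, -0.0], [0.264, -0.964, 0.0], [-0.0, -0.0, -1.0]]
ft_force: [-0.6, -0.7, 0.3]
gripper_width: 15.4
```

Call:
carry_out(dp=[[0,0,0],[0,0,0]], turn=[[0,0,0],[0,0,0]], hand=[12,12])

```text
t: 11.35
ee_pos: [587.1, -59.6, 165.0]
tool_rot: [[0.964, 0.265, 0.001], [0.265, -0.964, -0.0], [0.001, 0.001, -1.0]]
ft_force: [-0.5, -0.2, -0.4]
gripper_width: 15.6
```

```bash
python3 -c "
from go import *
to([586.7,-60.7,164],Rdown(15.4))"
```

```text
t 11.35 at [587.1 -59.6 165. ] F [-0.5 -0.2 -0.4] w 15.6
dp [-0.7  0.9  1. ] turn [ 0.03 -0.05 -0.06]
```

Call:
carry_out(dp=[[-0.7,0.9,0],[-0.7,0.9,4],[-0.7,0.9,8],[-0.7,0.9,8],[-0.7,0.9,8]], turn=[[0,0,0],[0,0,0],[0,0,0],[0,0,0],[0,0,0]], hand=[12,12,12,12,12])

```text
t: 11.77
ee_pos: [586.4, -60.6, 156.6]
tool_rot: [[0.964, 0.264, 0.0], [0.264, -0.964, -0.0], [0.0, 0.0, -1.0]]
ft_force: [-0.4, 0.5, -0.3]
gripper_width: 15.8
```

Call:
carry_out(dp=[[0,0,3],[0,0,6],[0,0,9],[0,0,12],[0,0,12]], turn=[[0,0,0],[0,0,0],[0,0,0],[0,0,0],[0,0,0]], hand=[12,12,12,12,12])

```text
t: 12.18
ee_pos: [586.3, -60.6, 144.2]
tool_rot: [[0.964, 0.265, -0.0], [0.265, -0.964, 0.0], [-0.0, -0.0, -1.0]]
ft_force: [-0.4, 0.0, -0.9]
gripper_width: 15.5
```

```bash
python3 - <<'E'
from h import *
from cell import optics
from go import *
to([586.7,-60.7,115],Rdown(15.4))
a=optics.get_image("scene")["img"]
o=np.hstack([ov(a,220,140,70,110,6,'scene',[])]);cv2.imwrite("pics/g8.png",o)
E
```

```text
t 12.18 at [586.3 -60.6 144.2] F [-0.4  0.  -0.9] w 15.5
dp [ 0.4  0.2 29.2] turn [-0.    0.01 -0.06]
```

View pics/g8.png

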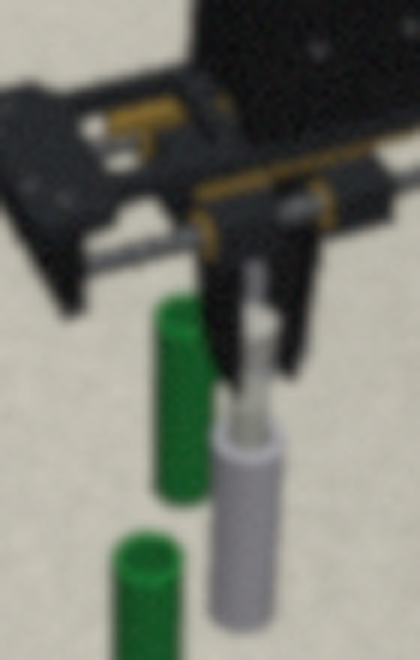

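The image shows the vial's lower end inside the socket mouth, at about (250,440) in the crop, and the force is near zero. I'll lower further.

Call:
carry_out(dp=[[0.3,0,6],[0.3,0,12],[0.3,0,18],[0.3,0,23],[0.3,0,26]], turn=[[0,0,0],[0,0,0],[0,0,0],[0,0,0],[0,0,0]], hand=[12,12,12,12,12])

```text
t: 12.65
ee_pos: [586.6, -60.5, 117.9]
tool_rot: [[0.964, 0.264, -0.0], [0.264, -0.964, 0.0], [-0.0, -0.0, -1.0]]
ft_force: [-0.1, 0.7, 0.2]
gripper_width: 15.2
```

Call:
carry_out(dp=[[0,0,1.5],[0,0,2.5],[0,0,2.5],[0,0,2.5]], turn=[[0,0,0],[0,0,0],[0,0,0],[0,0,0]], hand=[12,12,12,12])

```text
t: 12.98
ee_pos: [587.0, -60.6, 116.6]
tool_rot: [[0.964, 0.265, 0.001], [0.265, -0.964, -0.0], [0.001, 0.001, -1.0]]
ft_force: [0.2, 0.0, -0.7]
gripper_width: 15.4
```

Call:
carry_out(dp=[[0,0,1],[0,0,2],[0,0,2],[0,0,2]], turn=[[0,0,0],[0,0,0],[0,0,0],[0,0,0]], hand=[12,12,12,12])

```text
t: 13.32
ee_pos: [586.9, -60.6, 114.4]
tool_rot: [[0.964, 0.264, 0.001], [0.264, -0.964, -0.0], [0.001, 0.0, -1.0]]
ft_force: [0.4, 0.0, -0.9]
gripper_width: 15.9
```

Call:
carry_out(dp=[[0,0,0],[0,0,0],[0,0,0],[0,0,0]], turn=[[0,0,0],[0,0,0],[0,0,0],[0,0,0]], hand=[24,30,36,36])

```text
t: 13.65
ee_pos: [586.9, -60.6, 114.5]
tool_rot: [[0.964, 0.264, 0.001], [0.264, -0.964, -0.0], [0.001, 0.0, -1.0]]
ft_force: [-0.2, 0.3, 0.3]
gripper_width: 34.2
```

Call:
carry_out(dp=[[0,0,-20],[0,0,-40],[0,0,-60],[0,0,-60]], turn=[[0,0,5],[0,0,10],[0,0,11.3],[0,0,11.3]], hand=[46,46,46,46])

```text
t: 13.98
ee_pos: [588.1, -60.8, 177.9]
tool_rot: [[0.998, 0.069, 0.006], [0.069, -0.998, -0.001], [0.006, 0.002, -1.0]]
ft_force: [-0.2, 1.1, 0.3]
gripper_width: 45.6
```

```bash
python3 - <<'E'
from h import *
from cell import optics
from go import *
to([586.7,-60.7,75],Rdown(4))
a=optics.get_image("scene")["img"]
o=np.hstack([ov(a,220,140,70,110,6,'scene',[])]);cv2.imwrite("pics/g9.png",o)
E
```

```text
t 13.98 at [588.1 -60.8 177.9] F [-0.2  1.1  0.3] w 45.6
dp [ -2.   -0.4 102.9] turn [ 0.1  -0.34 -0.04]
```

View pics/g9.png

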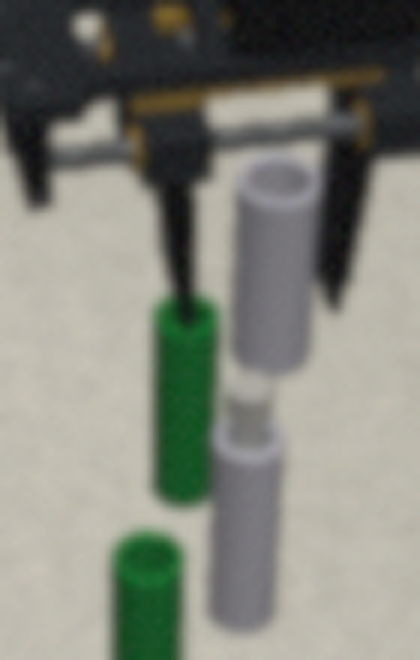

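Call:
carry_out(dp=[[-2,-0.4,20],[-2,-0.4,50],[-2,-0.4,85],[-2,-0.4,103],[-2,-0.4,103]], turn=[[0.1,-0.3,0],[0.1,-0.3,0],[0.1,-0.3,0],[0.1,-0.3,0],[0.1,-0.3,0]], hand=[46,46,46,46,46])

```text
t: 14.45
ee_pos: [582.5, -59.9, 66.8]
tool_rot: [[0.997, 0.071, -0.012], [0.071, -0.997, 0.003], [-0.012, -0.004, -1.0]]
ft_force: [-0.1, -0.1, -0.1]
gripper_width: 45.8
```

Call:
carry_out(dp=[[0,0,0],[0,0,0]], turn=[[0,0,0],[0,0,0]], hand=[46,46])

```text
t: 14.62
ee_pos: [585.3, -60.4, 72.1]
tool_rot: [[0.997, 0.071, -0.004], [0.071, -0.997, 0.001], [-0.004, -0.001, -1.0]]
ft_force: [0.3, 0.7, 0.1]
gripper_width: 46.2
```

```bash
python3 -c "
from go import *
to([586.7,-60.7,75],Rdown(4))"
```

```text
t 14.62 at [585.3 -60.4  72.1] F [0.3 0.7 0.1] w 46.2
dp [ 1.4  0.4 -2.9] turn [-0.07  0.21  0.06]
```

Call:
carry_out(dp=[[1,0.4,-2.5],[1,0.4,-2.5],[1,0.4,-2.5],[1,0.4,-2.5]], turn=[[0,0.15,0],[0,0.15,0],[0,0.15,0],[0,0.15,0]], hand=[46,46,46,46])

```text
t: 14.95
ee_pos: [586.2, -60.7, 74.7]
tool_rot: [[0.998, 0.07, -0.001], [0.07, -0.998, 0.001], [-0.001, -0.001, -1.0]]
ft_force: [-0.1, -0.3, -0.6]
gripper_width: 46.1
```

```bash
python3 -c "
from go import *
to([586.7,-60.7,75],Rdown(4))"
```

```text
t 14.95 at [586.2 -60.7  74.7] F [-0.1 -0.3 -0.6] w 46.1
dp [ 0.5  0.  -0.3] turn [-0.07  0.03  0.04]
```

Call:
carry_out(dp=[[0.4,0,0],[0.4,0,0],[0.4,0,0],[0.4,0,0],[0.4,0,0]], turn=[[0,0,0],[0,0,0],[0,0,0],[0,0,0],[0,0,0]], hand=[36,28,20,20,20])

```text
t: 15.37
ee_pos: [586.3, -60.6, 73.9]
tool_rot: [[0.998, 0.07, -0.002], [0.07, -0.998, 0.001], [-0.002, -0.002, -1.0]]
ft_force: [-0.8, 0.1, 0.6]
gripper_width: 23.7
```

Call:
carry_out(dp=[[0,0,0],[0,0,0],[0,0,0]], turn=[[0,0,0],[0,0,0],[0,0,0]], hand=[20,20,20])

```text
t: 15.62
ee_pos: [586.3, -60.6, 73.9]
tool_rot: [[0.998, 0.07, -0.002], [0.07, -0.998, 0.001], [-0.002, -0.002, -1.0]]
ft_force: [0.2, 0.3, 0.4]
gripper_width: 23.8
```

Call:
carry_out(dp=[[0,0,-10],[0,0,-30],[0,0,-60],[0,0,-100],[0,0,-140]], turn=[[0,0,0],[0,0,0],[0,0,0],[0,0,0],[0,0,0]], hand=[20,20,20,20,20])

```text
t: 16.03
ee_pos: [585.9, -60.7, 215.6]
tool_rot: [[0.998, 0.07, -0.003], [0.07, -0.998, 0.002], [-0.003, -0.002, -1.0]]
ft_force: [0.7, -0.3, -1.2]
gripper_width: 24.1
```

Call:
carry_out(dp=[[0,0,-25],[0,0,-25],[0,0,-25]], turn=[[0,0,0],[0,0,0],[0,0,0]], hand=[20,20,20])

```text
t: 16.28
ee_pos: [586.7, -60.9, 240.5]
tool_rot: [[0.998, 0.07, 0.001], [0.07, -0.998, 0.001], [0.001, -0.001, -1.0]]
ft_force: [-0.8, 0.3, -1.7]
gripper_width: 24.0
```

```bash
python3 - <<'E'
from h import *
from cell import optics
from go import *
to([632.9,257.9,300],Rdown(4))
a=optics.get_image("scene")["img"];b=optics.get_image("top")["img"]
cv2.imwrite("pics/s2.png",a);cv2.imwrite("pics/t2.png",b)
o=np.hstack([ov(a,200,70,110,160,5,'scene',[])]);cv2.imwrite("pics/g10.png",cv2.resize(o,None,fx=.7,fy=.7))
E
```

```text
t 16.28 at [586.7 -60.9 240.5] F [-0.8  0.3 -1.7] w 24.0
dp [  68.6 -314.8  -59.2] turn [-0.04 -0.05  0.04]
```

View pics/g10.png

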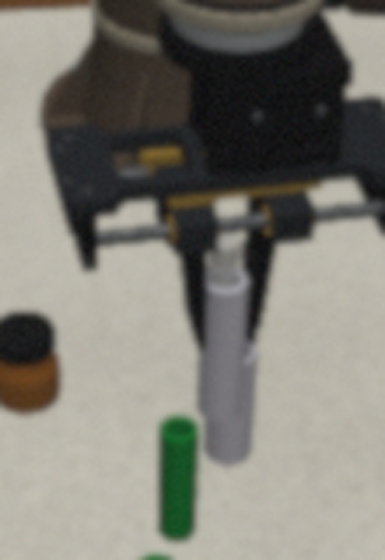

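```bash
python3 - <<'E'
from h import *
for c,f,box in(('scene','pics/s1.png',(252,203,275,255)),('top','pics/t1.png',(240,160,263,185))):
    im=cv2.imread(f);x0,y0,x1,y1=box
    cr=im[y0:y1,x0:x1].astype(float);
    hsv=cv2.cvtColor(im,cv2.COLOR_BGR2HSV)[y0:y1,x0:x1]
    K=8
    # bench color warm: use b - r difference plus brightness
    d=cr[:,:,0]-cr[:,:,2]
    print(c,'d bench',np.median(d[:3]).round(1),'d mid',d[d.shape[0]//2,d.shape[1]//2].round(1), 'g',cr.mean(2)[0,:3].round(),cr.mean(2)[d.shape[0]//2,d.shape[1]//2])
    dd=cv2.GaussianBlur(d,(0,0),0.7);m=(dd>(np.median(d)*0+ (dd.min()+dd.max())/2))
    for r in m.astype(int)[::2]: print(''.join('.#'[v] for v in r))
E
```

```text
scene d bench -12.0 d mid 2.0 g [37. 39. 42.] 98.33333333333333
####...................
###....................
###....................
####....###............
##############.........
###############........
###############........
##############.........
##############.........
##############.........
....##########.........
.....########..........
.....########..........
....#########..........
....#########..........
....#########..........
....#########..........
....#########..........
....#########..........
....########...........
......#####............
.......................
.......................
.......................
.......................
.......................
top d bench -3.0 d mid 13.0 g [137. 136. 136.] 130.66666666666666
.......................
.......................
.......................
.......................
........#######........
.......#########.......
.......#########.......
.......#########.......
..........####.........
.......................
.......................
.......................
.......................
```

```bash
cat >> h.py <<'E'
def simg(c,x0,y0,w,h,polys,K=6,sig=0.9):
    m=np.zeros((h*K,w*K),np.float32)
    for P in polys:
        q=((proj(c,P)-[x0,y0]+.5)*K-.5);hull=cv2.convexHull(q.astype(np.float32))
        mm=np.zeros_like(m,np.uint8);cv2.fillPoly(mm,[np.round(hull*16).astype(np.int32)],1,cv2.LINE_8,4);m=np.maximum(m,mm)
    m=cv2.GaussianBlur(m,(0,0),sig*K);return cv2.resize(m,(w,h),interpolation=cv2.INTER_AREA)
def fit(c,im,box,gen,p0,ref,maskgreen=True,T=None):
    x0,y0,x1,y1=box;cr=im[y0:y1,x0:x1].astype(float)
    d=np.linalg.norm(cr-np.array(ref),axis=2)
    hsv=cv2.cvtColor(im,cv2.COLOR_BGR2HSV)[y0:y1,x0:x1]
    W=np.ones(d.shape)
    if maskgreen:
        g=((hsv[:,:,1]>90)&(hsv[:,:,0]>40)&(hsv[:,:,0]<85)).astype(np.uint8);W=1-cv2.dilate(g,np.ones((5,5)))
    T=T or np.percentile(d,90);dn=np.clip(d/T,0,1)
    def cost(p):
        m=simg(c,x0,y0,x1-x0,y1-y0,gen(p));A=np.c_[m.ravel(),np.ones(m.size)]*W.ravel()[:,None];b=dn.ravel()*W.ravel()
        return (np.linalg.lstsq(A,b,rcond=None)[1][0])
    from scipy.optimize import minimize
    r=minimize(cost,p0,method='Nelder-Mead',options=dict(initial_simplex=np.vstack([p0]+[np.array(p0)+4*np.eye(len(p0))[i] for i in range(len(p0))]),xatol=.05))
    return r.x,r.fun
E
python3 - <<'E'
from h import *
gen=lambda p:[np.vstack(cyl(p[0],p[1],0,95,13))]
for c,f,box in(('scene','pics/s1.png',(253,203,275,250)),('top','pics/t1.png',(240,160,263,185))):
    im=cv2.imread(f);x0,y0,x1,y1=box
    ref=np.median(im[y0:y1,x1-4:x1].reshape(-1,3),axis=0)
    print(c,*fit(c,im,box,gen,[586.7,-60.7],ref))
wg=lambda p:[circ(p[0],p[1],120,13.5)]
for c,f,box in(('scene','pics/s1.png',(406,198,425,214)),('top','pics/t1.png',(114,142,134,160))):
    im=cv2.imread(f);x0,y0,x1,y1=box
    ref=np.median(im[y0:y1,x0:x1].reshape(-1,3),axis=0)
    print(c,*fit(c,im,box,wg,[633,258],ref,False))
E
```

```text
scene [589.28528709 -59.69817276] 13.976601999115731
top [585.10149724 -60.8282714 ] 9.24119454866651
scene [634.43418431 258.23361444] 1.1182436726238179
top [630.42730308 256.09205008] 2.1721871982610477
```

```bash
cat >> go.py <<'E'
W=np.array([632.1,257.0,120]);YAW=4.0
ex=np.array([np.cos(np.radians(YAW)),np.sin(np.radians(YAW)),0]);ey=np.array([-ex[1],ex[0],0]);ez=np.array([0,0,1.])
def lean(deg,L=73.9,up=0,fx=4.5,fz=-5):
    t=np.radians(deg);a=-np.sin(t)*ex+np.cos(t)*ez;n=np.cos(t)*ex+np.sin(t)*ez
    R=np.c_[n,np.cross(-a,n),-a];p=W+fx*ex+fz*ez+L*a+up*ez
    return p,R
E
python3 -c "
from go import *
print(lean(30,up=75)[0],lean(30)[0])
to(*lean(30,up=75))"
```

```text
[599.72904657 254.73640243 253.99927734] [599.72904657 254.73640243 178.99927734]
t 16.38 at [586.  -60.7 238. ] F [-0.6 -0.  -2.1] w 24.0
dp [  35.9 -313.7  -15.5] turn [-1.20e-01  3.02e+01  1.00e-02]
```

Call:
carry_out(dp=[[4,-30,-15],[8,-70,-30],[15,-110,-30],[20,-150,-30],[25,-190,-30]], turn=[[0,1,0],[0,3,0],[0,5,0],[0,8,0],[0,11,0]], hand=[20,20,20,20,20])

```text
t: 16.8
ee_pos: [597.8, 132.1, 267.6]
tool_rot: [[0.98, 0.07, 0.188], [0.068, -0.998, 0.015], [0.189, -0.002, -0.982]]
ft_force: [1.1, -0.0, -1.6]
gripper_width: 23.8
```

```bash
python3 -c "
from go import *
to(*lean(30,up=80))"
```

```text
t 16.8 at [597.8 132.1 267.6] F [ 1.1 -0.  -1.6] w 23.8
dp [   8.7 -122.2   10.6] turn [-0.12 19.12 -0.03]
```

Call:
carry_out(dp=[[2,-35,2],[4,-70,4],[6,-100,8],[8,-122,10],[8.7,-122,10.6]], turn=[[0,4,0],[0,8,0],[0,12,0],[0,16,0],[0,19.1,0]], hand=[20,20,20,20,20])

```text
t: 17.22
ee_pos: [598.8, 256.5, 258.1]
tool_rot: [[0.864, 0.075, 0.498], [0.064, -0.997, 0.039], [0.5, -0.002, -0.866]]
ft_force: [0.1, -0.8, -0.9]
gripper_width: 24.2
```

Call:
carry_out(dp=[[0,0,0],[0,0,0],[0,0,0]], turn=[[0,0,0],[0,0,0],[0,0,0]], hand=[20,20,20])

```text
t: 17.47
ee_pos: [600.4, 252.2, 259.9]
tool_rot: [[0.865, 0.07, 0.496], [0.06, -0.998, 0.036], [0.498, -0.001, -0.867]]
ft_force: [0.8, -0.5, -0.7]
gripper_width: 23.7
```

```bash
python3 -c "
from go import *
to(*lean(30,up=40))"
```

```text
t 17.47 at [600.4 252.2 259.9] F [ 0.8 -0.5 -0.7] w 23.7
dp [-20.8  -2.5  35.3] turn [-0.05  0.16 -0.04]
```

Call:
carry_out(dp=[[-10,-2.5,17],[-20.8,-2.5,35.3],[-20.8,-2.5,35.3],[-20.8,-2.5,35.3],[-20.8,-2.5,35.3]], turn=[[0,0,0],[0,0,0],[0,0,0],[0,0,0],[0,0,0]], hand=[20,20,20,20,20])

```text
t: 17.88
ee_pos: [600.4, 254.9, 220.6]
tool_rot: [[0.864, 0.069, 0.499], [0.059, -0.998, 0.036], [0.5, -0.002, -0.866]]
ft_force: [-0.1, -0.1, -1.2]
gripper_width: 24.3
```

```bash
python3 - <<'E'
from h import *
from cell import optics
from go import *
to(*lean(30,up=12))
a=optics.get_image("scene")["img"];b=optics.get_image("top")["img"]
cv2.imwrite("pics/s3.png",a)
o=np.hstack([ov(a,340,90,110,130,5,'scene',[])]);cv2.imwrite("pics/g11.png",np.hstack([o[:600],ov(b,90,110,60,120,4,'top',[],1.6).repeat(1,0)[:0].reshape(0,240,3) if 0 else np.vstack([ov(b,90,110,60,120,4,'top',[],1.6),np.zeros((120,240,3),np.uint8)])]))
E
```

```text
t 17.88 at [600.4 254.9 220.6] F [-0.1 -0.1 -1.2] w 24.3
dp [-15.4   0.2  25.3] turn [-0.07 -0.02 -0.06]
```

View pics/g11.png

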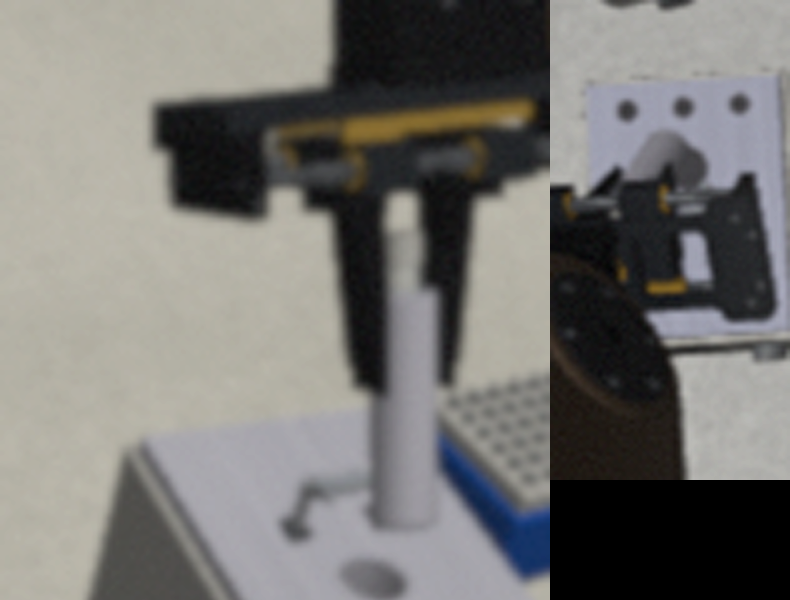

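Call:
carry_out(dp=[[-7,0,12],[-15.4,0,25.3],[-15.4,0,25.3],[-15.4,0,25.3],[-15.4,0,25.3]], turn=[[0,0,0],[0,0,0],[0,0,0],[0,0,0],[0,0,0]], hand=[20,20,20,20,20])

```text
t: 18.4
ee_pos: [599.4, 255.5, 191.3]
tool_rot: [[0.863, 0.07, 0.5], [0.06, -0.998, 0.037], [0.501, -0.002, -0.865]]
ft_force: [0.4, -0.0, -0.9]
gripper_width: 24.0
```

```bash
python3 - <<'E'
from h import *
from cell import optics
from go import *
to(*lean(30,up=1))
a=optics.get_image("scene")["img"];b=optics.get_image("top")["img"]
s=read_state();T=s['tool_rot'];f=s['ee_pos']+73.9*T[:,2]
def tc(k,r):
    q=np.linspace(0,6.3,40);return f-T[:,2]*k+r*np.outer(np.cos(q),T[:,0])+r*np.outer(np.sin(q),T[:,1])
P=[tc(0,13),tc(95,13)]
o=np.hstack([ov(a,370,110,75,110,5,'scene',P),ov(b,90,115,80,110,5,'top',P,1.6)]);cv2.imwrite("pics/g12.png",o)
E
```

```text
t 18.4 at [599.4 255.5 191.3] F [ 0.4 -0.  -0.9] w 24.0
dp [-5.4  0.8  9.9] turn [-0.11 -0.08 -0.02]
```

View pics/g12.png

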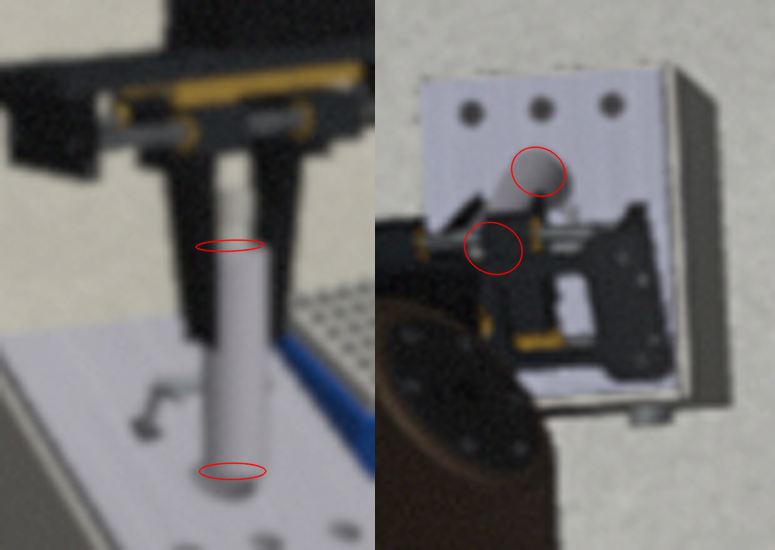

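Call:
carry_out(dp=[[-1.5,0.8,3],[-3,0.8,6],[-4.5,0.8,8],[-5.2,0.8,9.5],[-5.2,0.8,9.5]], turn=[[0,0,0],[0,0,0],[0,0,0],[0,0,0],[0,0,0]], hand=[20,20,20,20,20])

```text
t: 18.92
ee_pos: [599.3, 254.9, 180.0]
tool_rot: [[0.863, 0.071, 0.5], [0.06, -0.997, 0.037], [0.501, -0.002, -0.865]]
ft_force: [-5.5, -0.2, 8.4]
gripper_width: 23.8
```

Call:
carry_out(dp=[[0,0,0],[0,0,0]], turn=[[0,0,0],[0,0,0]], hand=[20,20])

```text
t: 19.08
ee_pos: [599.3, 254.9, 180.0]
tool_rot: [[0.863, 0.071, 0.5], [0.06, -0.997, 0.037], [0.501, -0.002, -0.865]]
ft_force: [-6.0, 0.1, 8.2]
gripper_width: 23.7
```

```bash
python3 - <<'E'
from h import *
from cell import optics
from go import *
to(*lean(30,up=0))
print(read_state()['wrist_torque'])
a=optics.get_image("scene")["img"];b=optics.get_image("top")["img"]
o=np.hstack([ov(a,370,110,75,110,5,'scene',[]),ov(b,90,115,80,110,5,'top',[],1.6)]);cv2.imwrite("pics/g13.png",o)
E
```

```text
t 19.08 at [599.3 254.9 180. ] F [-6.   0.1  8.2] w 23.7
dp [-0.2  0.2  1.1] turn [-0.13 -0.09 -0.01]
[0.22031954 0.48646244 0.04807274]
```

View pics/g13.png

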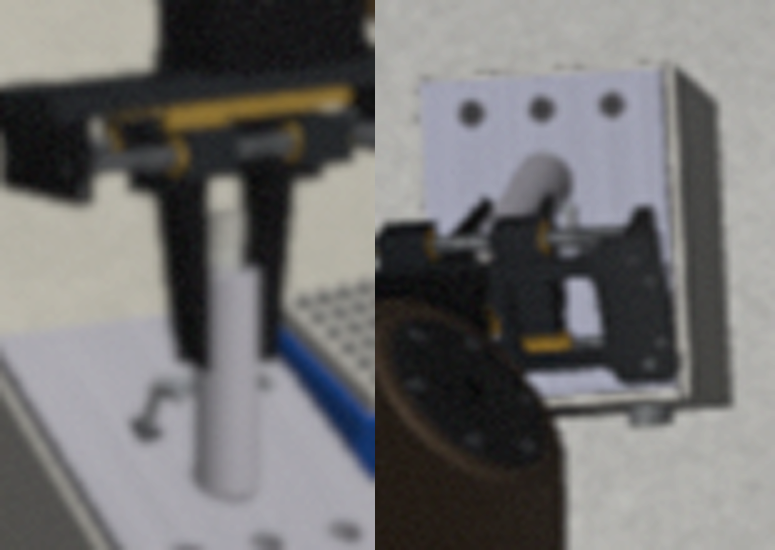

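Call:
carry_out(dp=[[-0.7,0,0],[-1.5,0,0],[-1.5,0,0],[-1.5,0,0]], turn=[[0,0,0],[0,0,0],[0,0,0],[0,0,0]], hand=[20,20,20,20])

```text
t: 19.52
ee_pos: [597.8, 254.7, 178.4]
tool_rot: [[0.864, 0.071, 0.499], [0.06, -0.998, 0.037], [0.5, -0.002, -0.866]]
ft_force: [-2.9, 1.0, 1.8]
gripper_width: 23.8
```

Call:
carry_out(dp=[[-0.5,0,0],[-1,0,0],[-1,0,0],[-1,0,0]], turn=[[0,0,0],[0,0,0],[0,0,0],[0,0,0]], hand=[20,20,20,20])

```text
t: 19.85
ee_pos: [597.4, 254.6, 178.2]
tool_rot: [[0.864, 0.071, 0.499], [0.06, -0.998, 0.037], [0.501, -0.002, -0.866]]
ft_force: [-0.8, 2.2, 2.3]
gripper_width: 24.0
```

Call:
carry_out(dp=[[0,-0.5,0],[0,-0.5,0],[0,-0.5,0]], turn=[[0,0,0],[0,0,0],[0,0,0]], hand=[20,20,20])

```text
t: 20.1
ee_pos: [597.3, 254.9, 178.1]
tool_rot: [[0.864, 0.07, 0.499], [0.06, -0.998, 0.037], [0.5, -0.002, -0.866]]
ft_force: [1.6, -0.3, 3.5]
gripper_width: 24.2
```

Call:
carry_out(dp=[[0,0,0],[0,0,0],[0,0,0],[0,0,0],[0,0,0]], turn=[[0,0,0],[0,0,0],[0,0,0],[0,0,0],[0,0,0]], hand=[26,30,36,42,42])

```text
t: 20.52
ee_pos: [596.9, 254.9, 177.7]
tool_rot: [[0.864, 0.07, 0.498], [0.06, -0.998, 0.036], [0.499, -0.001, -0.866]]
ft_force: [-0.2, -0.1, -0.7]
gripper_width: 40.9
```

```bash
python3 - <<'E'
from h import *
from cell import optics
from go import *
to(*lean(30,up=0))
a=optics.get_image("scene")["img"];b=optics.get_image("top")["img"]
o=np.hstack([ov(a,370,110,75,110,5,'scene',[]),ov(b,90,115,80,110,5,'top',[],1.6)]);cv2.imwrite("pics/g14.png",o)
E
```

```text
t 20.52 at [596.9 254.9 177.7] F [-0.2 -0.1 -0.7] w 40.9
dp [3.1 0.3 0.3] turn [-0.08  0.04 -0.01]
```

View pics/g14.png

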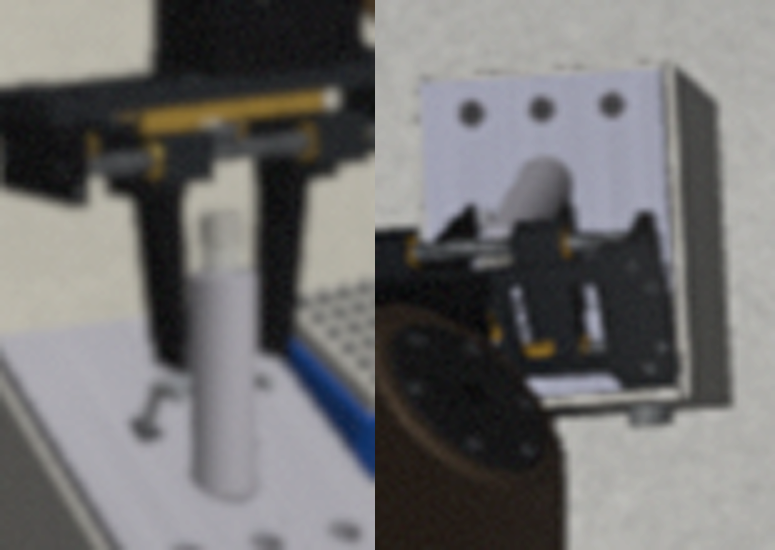

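Call:
carry_out(dp=[[0,0,-15],[0,0,-35],[0,0,-65],[0,0,-100],[0,0,-110]], turn=[[0,0,0],[0,0,0],[0,0,0],[0,0,0],[0,0,0]], hand=[42,42,42,42,42])

```text
t: 21.03
ee_pos: [541.2, 251.2, 277.1]
tool_rot: [[0.862, 0.071, 0.502], [0.06, -0.997, 0.038], [0.503, -0.003, -0.864]]
ft_force: [0.4, 0.5, 0.8]
gripper_width: 42.3
```

```bash
python3 - <<'E'
from h import *
from cell import optics
from go import *
to(*lean(30,up=0))
a=optics.get_image("scene")["img"];b=optics.get_image("top")["img"]
def tl(x,z):
    f=np.array([W+x*ex+z*ez]).ravel();t=np.radians(30);ax=-np.sin(t)*ex+np.cos(t)*ez;n=np.cos(t)*ex+np.sin(t)*ez
    q=np.linspace(0,6.3,40);return [f+ax*k+r*np.outer(np.cos(q),n)+r*np.outer(np.sin(q),ey) for k,r in((0,13),(95,13),(119,8.25))]
o=np.hstack([ov(a,370,110,75,110,5,'scene',tl(4.5,-5)),ov(b,90,115,80,110,5,'top',tl(4.5,-5),1.6)]);cv2.imwrite("pics/g15.png",o)
E
```

```text
t 21.03 at [541.2 251.2 277.1] F [0.4 0.5 0.8] w 42.3
dp [  1.2   1.  114.3] turn [-0.19 -0.22 -0.02]
```

View pics/g15.png

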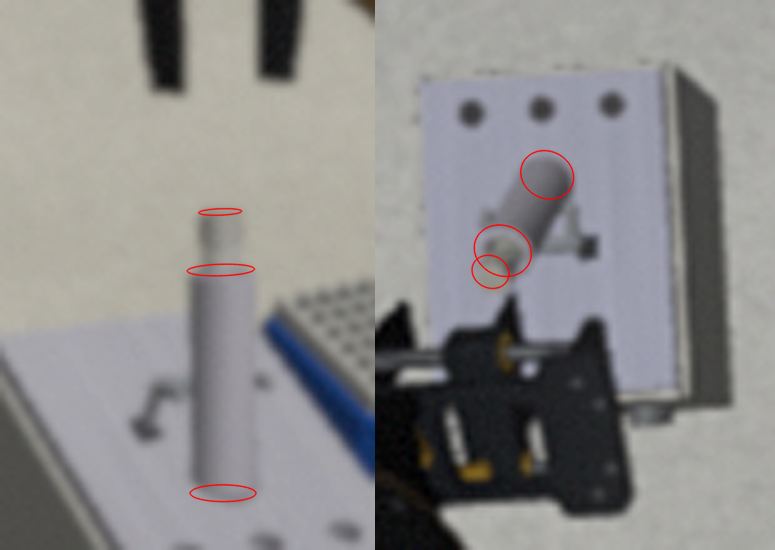

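The carrier is leaning freely on the fork, and the top view matches the expected lean model. Next I'll move behind it, on the robot side, to push it.

```bash
cat >> go.py <<'E'
def push(k,n,deg=30,dx=0,dz=0):
    p,R=lean(deg,L=k);return p+n*R[:,0]+dx*ex+dz*ez,R
E
python3 - <<'E'
from go import *
to(*push(185,-40)); to(*push(102,-40))
E
```

```text
t 21.13 at [542.  251.2 275.4] F [ 1.4 -0.7  0. ] w 41.8
dp [-38.2   0.5   1.1] turn [-0.17 -0.21 -0.02]
t 21.13 at [542.  251.2 275.4] F [ 1.4 -0.7  0. ] w 41.8
dp [-38.5   0.8  84.1] turn [-0.17 -0.21 -0.02]
```

Call:
carry_out(dp=[[-20,0.5,0],[-38,0.5,0],[-38,0.5,0],[-38,0.5,0],[-38,0.5,0]], turn=[[0,0,0],[0,0,0],[0,0,0],[0,0,0],[0,0,0]], hand=[12,12,12,12,12])

```text
t: 21.55
ee_pos: [510.4, 248.3, 253.8]
tool_rot: [[0.864, 0.07, 0.498], [0.06, -0.998, 0.036], [0.5, -0.001, -0.866]]
ft_force: [0.3, 0.2, -0.0]
gripper_width: 15.0
```

Call:
carry_out(dp=[[0,0,20],[0,0,40],[0,0,60],[0,0,75],[0,0,83]], turn=[[0,0,0],[0,0,0],[0,0,0],[0,0,0],[0,0,0]], hand=[12,12,12,12,12])

```text
t: 21.97
ee_pos: [552.1, 251.0, 180.5]
tool_rot: [[0.865, 0.07, 0.498], [0.06, -0.998, 0.036], [0.499, -0.001, -0.867]]
ft_force: [0.6, -0.3, -0.1]
gripper_width: 12.0
```

```bash
python3 - <<'E'
from h import *
from cell import optics
from go import *
to(*push(102,-40)); to(*push(102,-27))
a=optics.get_image("scene")["img"];b=optics.get_image("top")["img"]
o=np.hstack([ov(a,370,110,75,110,5,'scene',[]),ov(b,90,115,80,110,5,'top',[],1.6)]);cv2.imwrite("pics/g16.png",o)
E
```

```text
t 21.97 at [552.1 251.  180.5] F [ 0.6 -0.3 -0.1] w 12.0
dp [ 0.6 -0.4 -2.9] turn [-0.05  0.08 -0.03]
t 21.97 at [552.1 251.  180.5] F [ 0.6 -0.3 -0.1] w 12.0
dp [13.6 -0.4 -2.9] turn [-0.05  0.08 -0.03]
```

View pics/g16.png

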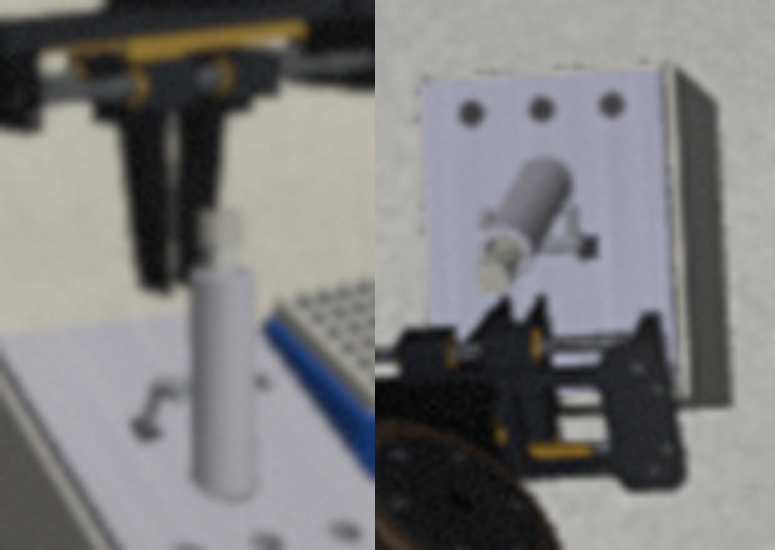

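```bash
python3 - <<'E'
from h import *
from go import *
s=read_state();tip=s['ee_pos']+17*s['tool_rot'][:,2]
print(tip,(proj('scene',tip)-[370,110]+.5)*5,(proj('top',tip)-[90,115]+.5)*5+[375,0])
a=lean(30)[1][:,2]*-1
f=W+4.5*ex-5*ez
for k in(0,95,119): print((proj('scene',f+a*k)-[370,110]+.5)*5,(proj('top',f+a*k)-[90,115]+.5)*5+[375,0])
E
```

```text
[559.983587   251.56589522 166.33222251] [[169.02919095 283.9747239 ]] [[525.0558574  318.90399571]]
[[222.46081069 492.65965673]] [[546.70905625 174.53697212]]
[[220.25734873 269.48930314]] [[502.36348869 250.38232475]]
[[219.68468684 211.48913871]] [[490.04821419 271.44545212]]
```

Call:
carry_out(dp=[[4,0,-3],[8,0,-3],[12,0,-3],[12,0,-3]], turn=[[0,0,0],[0,0,0],[0,0,0],[0,0,0]], hand=[12,12,12,12])

```text
t: 22.4
ee_pos: [560.5, 252.0, 192.2]
tool_rot: [[0.863, 0.07, 0.5], [0.06, -0.998, 0.037], [0.502, -0.002, -0.865]]
ft_force: [0.4, 0.3, 0.4]
gripper_width: 12.4
```

Call:
carry_out(dp=[[2,0,1],[4,0,2.3],[6,0,3.5],[7,0,4],[7,0,4]], turn=[[0,0,0],[0,0,0],[0,0,0],[0,0,0],[0,0,0]], hand=[12,12,12,12,12])

```text
t: 22.82
ee_pos: [567.9, 252.3, 190.8]
tool_rot: [[0.864, 0.07, 0.498], [0.06, -0.998, 0.036], [0.5, -0.001, -0.866]]
ft_force: [-0.3, 0.3, -0.3]
gripper_width: 12.0
```

```bash
python3 - <<'E'
from h import *
from cell import optics
from go import *
to(*push(102,-23))
a=optics.get_image("scene")["img"];b=optics.get_image("top")["img"]
o=np.hstack([ov(a,370,110,75,110,5,'scene',[]),ov(b,90,115,80,110,5,'top',[],1.6)]);cv2.imwrite("pics/g17.png",o)
E
```

```text
t 22.82 at [567.9 252.3 190.8] F [-0.3  0.3 -0.3] w 12.0
dp [-1.2 -0.2 -1.9] turn [-0.09  0.01 -0.02]
```

View pics/g17.png

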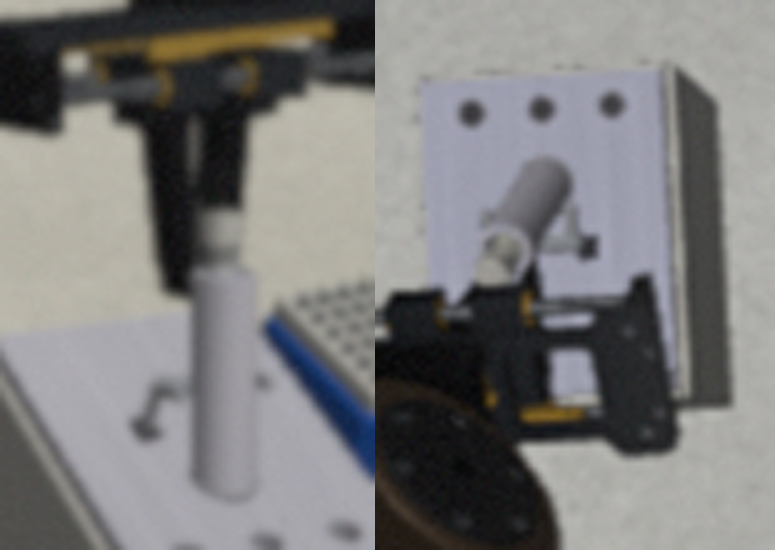

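Call:
carry_out(dp=[[2.2,0,1.2],[4.3,0,2.5],[6.5,0,3.7],[8.7,0,5],[10.4,0,6]], turn=[[0,0,0],[0,0,0],[0,0,0],[0,0,0],[0,0,0]], hand=[12,12,12,12,12])

```text
t: 23.33
ee_pos: [580.1, 253.2, 191.0]
tool_rot: [[0.864, 0.07, 0.499], [0.06, -0.998, 0.037], [0.5, -0.002, -0.866]]
ft_force: [0.2, 0.0, 0.0]
gripper_width: 12.0
```

Call:
carry_out(dp=[[2.2,0,1.2],[4.3,0,2.5],[6.5,0,3.7],[8.7,0,5],[8.7,0,5]], turn=[[0,0,0],[0,0,0],[0,0,0],[0,0,0],[0,0,0]], hand=[12,12,12,12,12])

```text
t: 23.75
ee_pos: [590.2, 253.9, 191.0]
tool_rot: [[0.864, 0.07, 0.499], [0.06, -0.998, 0.037], [0.5, -0.002, -0.866]]
ft_force: [-0.5, -0.2, 0.3]
gripper_width: 11.9
```

```bash
python3 - <<'E'
from h import *
from cell import optics
from go import *
to(*push(102,-23))
a=optics.get_image("scene")["img"];b=optics.get_image("top")["img"]
o=np.hstack([ov(a,370,110,75,110,5,'scene',[]),ov(b,90,115,80,110,5,'top',[],1.6)]);cv2.imwrite("pics/g18.png",o)
E
```

```text
t 23.75 at [590.2 253.9 191. ] F [-0.5 -0.2  0.3] w 11.9
dp [-20.7  -0.2 -12.9] turn [-0.1  -0.02 -0.02]
```

View pics/g18.png

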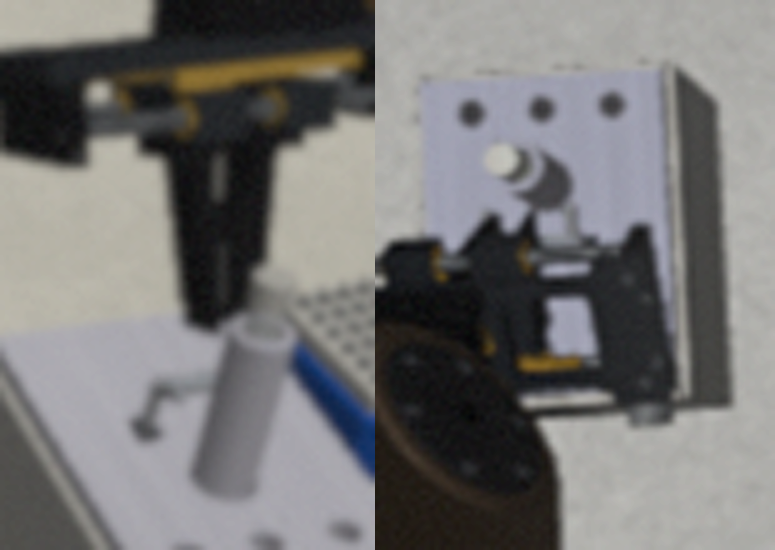

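```bash
python3 - <<'E'
from h import *
from cell import optics
from go import *
r=tri(np.array([423.9,166]),np.array([114.9,146.5]));print(r.x,r.fun)
rr=tri(np.array([370+262/5-.5,110+330/5-.5]),np.array([90+(530-375)/5-.5,115+175/5-.5]));print(rr.x,rr.fun)
v=r.x-(W+[0,0,-8]);print(v@ex,v@ey,v[2])
a=optics.get_image("scene")["img"];b=optics.get_image("top")["img"]
o=np.hstack([ov(a,370,110,75,110,5,'scene',[]),ov(b,90,115,80,110,5,'top',[],1.6)]);cv2.imwrite("pics/g19.png",o)
E
```

```text
[628.53466501 250.08364937 222.24664172] [-0.90280482  0.08006974 -0.99419983 -0.40551203]
[627.43581496 249.6087506  196.70844837] [-2.83504745  0.24303223 -3.13734435 -1.25782512]
-4.0391102432612955 -6.650797548101947 110.24664171918272
```

View pics/g19.png

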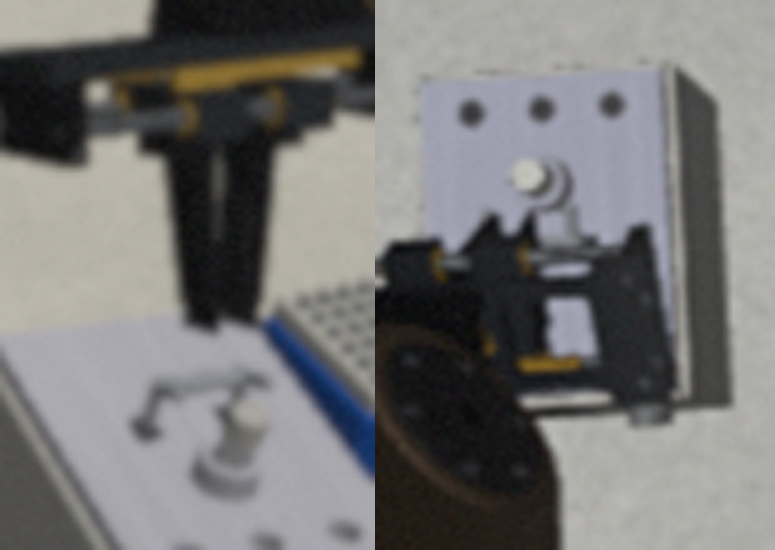

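Call:
carry_out(dp=[[10,0,-17],[20,0,-35],[30,0,-52],[30,0,-52],[30,0,-52]], turn=[[0,0,0],[0,0,0],[0,-7,0],[0,-14,0],[0,-21,0]], hand=[6,0,0,0,0])

```text
t: 24.37
ee_pos: [589.2, 254.8, 254.0]
tool_rot: [[0.984, 0.073, 0.162], [0.071, -0.997, 0.017], [0.163, -0.005, -0.987]]
ft_force: [0.4, -0.7, 0.2]
gripper_width: 0.7
```

```bash
python3 - <<'E'
from h import *
from cell import optics
from go import *
to([632,257,230],Rdown(4))
a=optics.get_image("scene")["img"];b=optics.get_image("top")["img"]
cv2.imwrite("pics/s4.png",a);cv2.imwrite("pics/t4.png",b)
P=cyl(*W[:2],134,134,13)+cyl(*W[:2],158,158,8.25)
o=np.hstack([ov(a,385,165,60,60,6,'scene',P),ov(b,95,125,60,60,6,'top',P,1.6)]);cv2.imwrite("pics/g20.png",o)
E
```

```text
t 24.37 at [589.2 254.8 254. ] F [ 0.4 -0.7  0.2] w 0.7
dp [38.3  1.  30.6] turn [-0.29 -9.38  0.16]
```

View pics/g20.png

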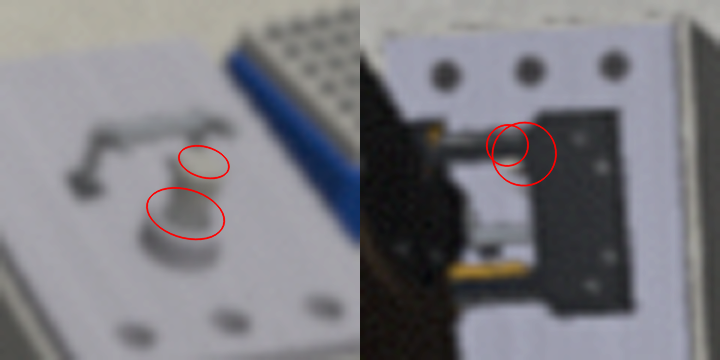

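Call:
carry_out(dp=[[20,1,0],[38,1,10],[38,1,25],[38,1,30],[38,1,30]], turn=[[0,-5,0],[0,-9.4,0],[0,-9.4,0],[0,-9.4,0],[0,-9.4,0]], hand=[0,0,0,0,0])

```text
t: 24.88
ee_pos: [631.2, 255.5, 225.2]
tool_rot: [[0.998, 0.07, 0.001], [0.07, -0.998, -0.0], [0.001, 0.0, -1.0]]
ft_force: [0.8, 0.1, 0.3]
gripper_width: 0.4
```

Call:
carry_out(dp=[[0,0,0],[0,0,0]], turn=[[0,0,0],[0,0,0]], hand=[0,0])

```text
t: 25.05
ee_pos: [631.5, 256.1, 228.6]
tool_rot: [[0.997, 0.071, 0.004], [0.071, -0.997, 0.002], [0.004, -0.001, -1.0]]
ft_force: [-0.2, 0.5, 0.1]
gripper_width: 0.7
```

```bash
python3 - <<'E'
from h import *
from go import *
to([632,256.7,185],Rdown(4))
E
```

```text
t 25.05 at [631.5 256.1 228.6] F [-0.2  0.5  0.1] w 0.7
dp [ 0.3 -0.5 43.6] turn [-0.08 -0.23  0.06]
```

Now I'll lower to about 8 mm above the cap, expected at z 158 (TCP 175), then press slowly.

Call:
carry_out(dp=[[0.3,-0.5,15],[0.3,-0.5,32],[0.3,-0.5,44],[0.3,-0.5,44],[0.3,-0.5,44]], turn=[[0,-0.2,0],[0,-0.2,0],[0,-0.2,0],[0,-0.2,0],[0,-0.2,0]], hand=[0,0,0,0,0])

```text
t: 25.47
ee_pos: [632.2, 256.5, 184.0]
tool_rot: [[0.998, 0.071, -0.002], [0.071, -0.998, 0.001], [-0.001, -0.001, -1.0]]
ft_force: [0.2, 0.3, 0.6]
gripper_width: 0.5
```

Call:
carry_out(dp=[[0,0,1.5],[0,0,3],[0,0,4.5],[0,0,6],[0,0,7.5]], turn=[[0,0,0],[0,0,0],[0,0,0],[0,0,0],[0,0,0]], hand=[0,0,0,0,0])

```text
t: 25.88
ee_pos: [632.5, 256.4, 176.3]
tool_rot: [[0.998, 0.07, -0.001], [0.07, -0.998, 0.001], [-0.001, -0.002, -1.0]]
ft_force: [0.1, 0.0, 0.8]
gripper_width: 0.7
```

```bash
python3 - <<'E'
from h import *
from cell import optics
from go import *
to([632,256.7,161],Rdown(4))
a=optics.get_image("scene")["img"]
o=ov(a,385,135,60,90,6,'scene',[]);cv2.imwrite("pics/g21.png",o)
E
```

```text
t 25.88 at [632.5 256.4 176.3] F [0.1 0.  0.8] w 0.7
dp [-0.4 -0.3 15.3] turn [-0.09  0.07  0.04]
```

View pics/g21.png

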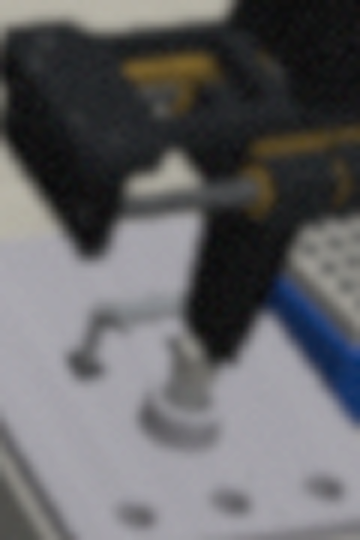

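```bash
python3 - <<'E'
from h import *
from cell import optics
from go import *
s=read_state();tip=s['ee_pos']+17*s['tool_rot'][:,2];T=s['tool_rot']
a=optics.get_image("scene")["img"];b=optics.get_image("top")["img"]
foot=np.array([tip+x*T[:,0]+y*T[:,1] for x,y in((-10,-12),(10,-12),(10,12),(-10,12),(-10,-12))])
P=[foot]+cyl(632.1,257,158,158,8.25)
o=np.hstack([ov(a,400,175,35,40,11,'scene',[],1.5),ov(a,400,175,35,40,11,'scene',P,1.5)]);cv2.imwrite("pics/g22.png",o)
E
```

```text
(no output)
```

View pics/g22.png

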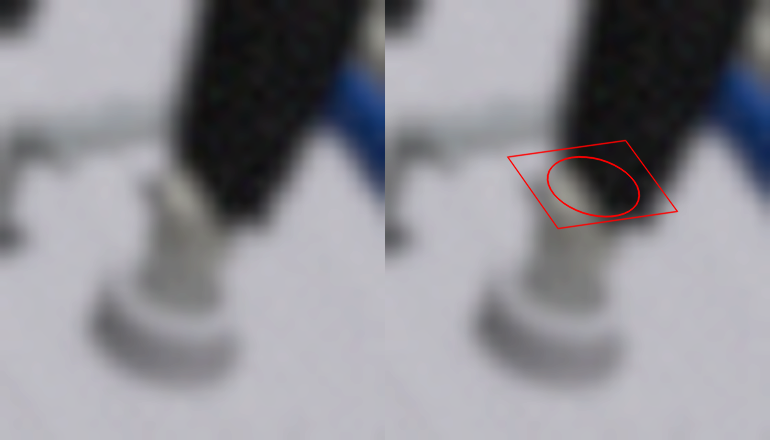

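Call:
carry_out(dp=[[0,1.5,0],[0,1.5,1],[0,1.5,2],[0,1.5,3],[0,1.5,3]], turn=[[0,0,0],[0,0,0],[0,0,0],[0,0,0],[0,0,0]], hand=[0,0,0,0,0])

```text
t: 26.45
ee_pos: [632.7, 255.0, 173.5]
tool_rot: [[0.998, 0.07, -0.001], [0.07, -0.998, 0.002], [-0.001, -0.002, -1.0]]
ft_force: [-0.3, 0.9, 4.3]
gripper_width: 0.7
```

Call:
carry_out(dp=[[0,0,0.7],[0,0,1.5],[0,0,2],[0,0,3],[0,0,3]], turn=[[0,0,0],[0,0,0],[0,0,0],[0,0,0],[0,0,0]], hand=[0,0,0,0,0])

```text
t: 26.87
ee_pos: [632.7, 255.0, 170.5]
tool_rot: [[0.998, 0.07, -0.001], [0.07, -0.998, 0.002], [-0.001, -0.002, -1.0]]
ft_force: [-0.2, -0.4, 4.6]
gripper_width: 0.1
```

Call:
carry_out(dp=[[0,0,1],[0,0,2],[0,0,3],[0,0,4],[0,0,5]], turn=[[0,0,0],[0,0,0],[0,0,0],[0,0,0],[0,0,0]], hand=[0,0,0,0,0])

```text
t: 27.28
ee_pos: [632.8, 255.0, 165.7]
tool_rot: [[0.998, 0.07, -0.001], [0.07, -0.998, 0.002], [-0.001, -0.002, -1.0]]
ft_force: [0.1, -0.1, 5.7]
gripper_width: 0.4
```

Call:
carry_out(dp=[[0,0,1],[0,0,2],[0,0,3],[0,0,4],[0,0,4]], turn=[[0,0,0],[0,0,0],[0,0,0],[0,0,0],[0,0,0]], hand=[0,0,0,0,0])

```text
t: 27.7
ee_pos: [632.6, 255.0, 161.4]
tool_rot: [[0.998, 0.07, -0.001], [0.07, -0.998, 0.001], [-0.001, -0.002, -1.0]]
ft_force: [1.2, -0.2, 4.7]
gripper_width: 0.5
```

```bash
python3 - <<'E'
from h import *
from cell import optics
from go import *
to([632,256.7,161],Rdown(4))
a=optics.get_image("scene")["img"]
o=np.hstack([ov(a,400,175,35,40,11,'scene',[],1.5)]);cv2.imwrite("pics/g23.png",o)
E
```

```text
t 27.7 at [632.6 255.  161.4] F [ 1.2 -0.2  4.7] w 0.5
dp [-0.5 -1.7  0.4] turn [-0.09  0.06  0.04]
```

View pics/g23.png

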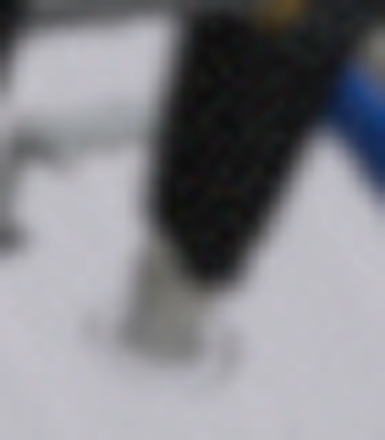

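Nearly flush. I'll press on until the force shows the pad has bottomed.

Call:
carry_out(dp=[[0,0,0.5],[0,0,1],[0,0,1.5],[0,0,2],[0,0,2]], turn=[[0,0,0],[0,0,0],[0,0,0],[0,0,0],[0,0,0]], hand=[0,0,0,0,0])

```text
t: 28.17
ee_pos: [633.4, 255.2, 161.1]
tool_rot: [[0.998, 0.071, 0.002], [0.071, -0.998, 0.002], [0.002, -0.002, -1.0]]
ft_force: [0.5, -0.2, 15.4]
gripper_width: 0.2
```

Call:
carry_out(dp=[[0,0,-5],[0,0,-20],[0,0,-50],[0,0,-90],[0,0,-120]], turn=[[0,0,0],[0,0,0],[0,0,0],[0,0,0],[0,0,0]], hand=[0,0,0,0,0])

```text
t: 28.58
ee_pos: [632.6, 254.8, 281.2]
tool_rot: [[0.998, 0.07, -0.002], [0.07, -0.998, 0.001], [-0.002, -0.001, -1.0]]
ft_force: [0.5, 0.1, -0.4]
gripper_width: 0.4
```

Call:
carry_out(dp=[[-40,0,0],[-80,40,0],[-110,80,0],[-110,120,0],[-110,120,0]], turn=[[0,0,0],[0,0,0],[0,0,0],[0,0,0],[0,0,0]], hand=[0,0,0,0,0])

```text
t: 29.0
ee_pos: [529.3, 124.7, 279.3]
tool_rot: [[0.998, 0.07, -0.003], [0.07, -0.998, 0.001], [-0.003, -0.001, -1.0]]
ft_force: [1.3, 0.6, 0.1]
gripper_width: 0.7
```

Call:
carry_out(dp=[[0,0,0],[0,0,0],[0,0,0]], turn=[[0,0,0],[0,0,0],[0,0,0]], hand=[0,0,0])

```text
t: 29.25
ee_pos: [531.5, 127.8, 279.0]
tool_rot: [[0.998, 0.07, -0.002], [0.07, -0.998, 0.002], [-0.002, -0.002, -1.0]]
ft_force: [0.6, 0.1, -0.2]
gripper_width: 0.2
```

```bash
python3 - <<'E'
from h import *
from cell import optics
a=optics.get_image("scene")["img"];b=optics.get_image("top")["img"]
cv2.imwrite("pics/s5.png",a)
P=cyl(634.4,258.2,120,144,13)
o=np.hstack([ov(a,395,170,45,55,8,'scene',[],1.3),ov(b,100,125,45,55,8,'top',[],1.8)]);cv2.imwrite("pics/g24.png",o)
E
```

```text
(no output)
```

View pics/g24.png

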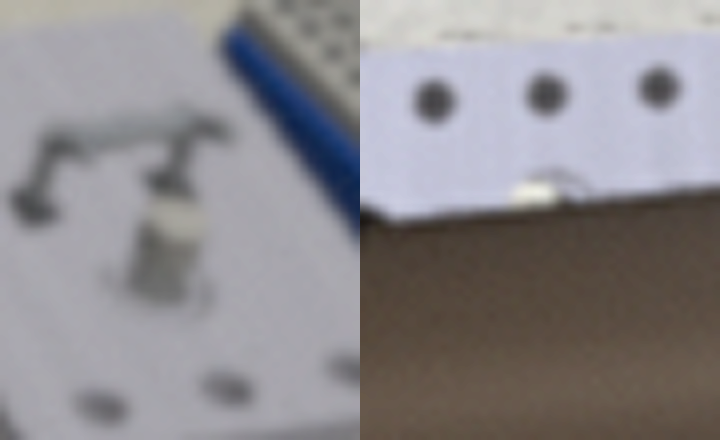

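View pics/s5.png

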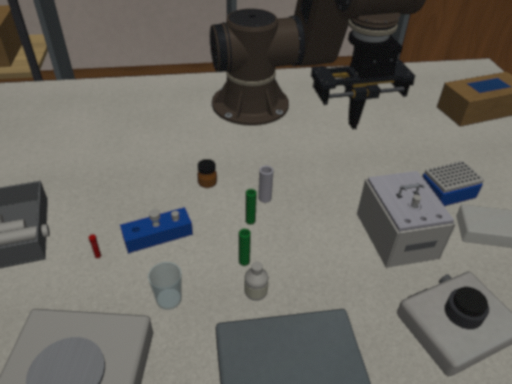

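The carrier's rim shows flush with the heater top at (415,207) in the scene image, with the vial's cap standing out of it. The other objects are where they were, and the arm is clear at (357,90). I'm handing in.

```bash
python3 -c "
from cell import workorder
print(workorder.close_job())"
```

```text
the job is handed in; nothing more can be done
None
```

The job is handed in at about 29 s of the 64 s allowed, and every step was done in the order you asked. No verdict is reported, so this rests on my own checks.

- **Vial and lean:** I put the tall narrow-capped vial into the slim carrier's socket. I then set the carrier leaning at 30° in the well mouth, let go, and it stayed on the fork; both cameras matched the expected lean.
- **Push upright:** I pushed the carrier upright from the robot side with both fingers, and it dropped into the well. It leaned a little to +y for a moment before sliding in.
- **Press down:** I pressed on the vial cap at about 5 N until the force rose to 15 N with the fingertips at z ≈ 144 mm. That is the heater top plus the 24 mm of vial standing out, so the pad is fully down.
- **Last checks:** The scene picture shows the rim flush with the heater top and the vial upright. The other vials, fat carrier, bottle, jar, beaker and decoys look unmoved, and the arm is clear at near-zero force. The arm partly hid the well in the last top picture.

**What disagreed:**
- The two cameras differed by about 4 mm, which I corrected by squeezing the carrier at a known position.
- The finger opening read about 1.5–2 mm below the true diameters.
- Before the press, the picture suggested the rim was only about 10 mm above the heater, not 14 mm. The fingers met resistance between 159 and 156 mm, against 158 mm expected, so any early sinking was at most about 2 mm.
- On the first squeeze of the carrier the tool felt about 10 N upwards. I did not find out why, and it did not recur.

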